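# Check the empty sanitiser dispenser at the till and open it for a refill

## Task

The hand-sanitiser dispenser on the checkout counter seems to have run out. Make sure that it is empty by pumping its lever through at least three full strokes, each all the way down to the stop and all the way back up; then slide the thumb latch on top of it aside so that the sprung lid pops open for the refill, and let go. Leave the things standing around it where they are.

Things in the scene. Friction and masses are not known exactly. Their poses are not given: they have to be found in the camera images.
- dispenser: Hand-sanitiser dispenser, screwed down upright. Origin on the counter under it; frame: -x out of its front, +x to its back, +y to the left of a person facing its front, z up (sizes below in this frame, mm, z above the counter). Foot plate x -115..85, 150 wide, 8 thick; drip tray under the lever, z up to 20. White housing x -45..55, y -55..55, z 105..273; column behind it (x 57..87).
- brow (a point): Middle of the front top edge of the white brow ledge on the housing: x -73, y 0, z 280. The ledge spans x -73..-33, y -55..55, z 262..280. It overhangs part of the lever's paddle, so a tool that presses the paddle has to lean some 20 to 45 degrees, its upper part away from the housing's front.
- paddle (a point): Middle of the top of the lever's steel paddle: plate 90 mm wide (y), 30 deep, 7 thick, in front of the housing, between two side arms (130 over both). Lever up: x -83, y 0, z 179, which is 10 mm out beyond the brow's edge; lever fully down: z 136, x -86. It slopes 0.2 rad: front edge high when up, front edge low when down.
- lever (a joint): Angle of the pump lever, rad: 0 = fully up (rest), 0.40 = fully down on its stop. Pivot axis along y at x 20, z 150, 105 mm behind the paddle. When let go, a spring brings it up by itself in about half a second. Pressing the paddle takes about 6 N at the start and 14 N at the bottom.
- thumb_tab (a point): Middle of the top of the thumb latch's tab: grey ribbed block 36 mm long (along y), 13 deep (x), 18 high, on the brow ledge. At rest x -56, y 0, z 302; its foot (z 284) is on a slide 46 x 20 mm, 4 mm thick, on the ledge (z 280). Nothing stands beside it; the lid's front edge is 27 mm behind it.
- latch (a joint): Travel of the thumb latch, m: 0 = latched (rest), 0.022 = as far as it goes, towards the dispenser's +y (to the left as you face its front); it moves only that way. The lid is freed at about 0.016. A spring takes it back when let go; the push takes 2 to 5 N.
- lid (a joint): Opening angle of the white lid on the housing (108 wide, 85 deep, 10 thick, z 274..285 when shut), rad: about 0 = held shut by the latch, 1.75 = fully open. Hinged at the back (x 58); its front edge (x -29) goes up and back. Its own spring throws it fully open in about a second once the latch frees it, and keeps it there.
- refill: Bystander: white round refill container with a wide grey cap, 72 mm across, 165 mm high, standing beside a back corner of the dispenser. Origin: middle of its underside.
- milk: Bystander: white milk bottle with a red cap, 76 mm across, 200 mm high, standing beside the other back corner of the dispenser. Origin: middle of its underside.
- tin: Bystander: food tin with a dull green label, 75 mm across, 110 mm high, standing to the +y side of the dispenser's front. Origin: middle of its underside.
- divider: Bystander: black checkout divider bar, 300 x 45 x 40 mm, lying behind the dispenser. Origin: middle of its underside; its length runs along its own x.

How it is judged:
By the outcome, as a careful person would: the job done as asked, in the order asked, and still so for the second after the job is handed in, with the robot touching nothing.
It also fails if it takes over 50 s, if anything falls off the work surface, if the arm or the gripper's body presses on something with over 40 N, if the wrist force passes 120 N, or if a joint passes its speed limit or range.

## Robot

A 6-joint arm with a two-finger parallel gripper is mounted at the origin on the work surface. World frame = base frame: x ahead of the robot, y to its left, z up, the work surface at z = 0. Lengths are in mm, angles in rad, forces in N, time in s.
With the tool pointing down it reaches from about 275 to 1000 mm from the base axis. Payload 8.4 kg.
Tool frame: the origin (TCP) lies midway between the tips of the shut fingers; the grasp point (between the pads) lies 19 mm behind it; z points along the fingers, y is the direction in which the jaws open and shut (so a half turn about z gives the same grasp; the last joint's range is limited). The gripper opens to 85 mm and grips with 20 to 120 N. Pads are 22 mm wide; open, the fingers measure 114 mm over their backs; the gripper's body (76 mm by 85 mm) begins 54 mm behind the grasp point. The pads swing forward as they close: fully open they stand 13 mm farther back than shut.
Start: joints at [-1.345, 0.353, 1.633, -0, 1.155, -0.002], TCP at [141.145, -608.856, 194.481] pointing down, gripper open.
Joint ranges: [-2.63, 2.63], [-0.92, 2.1], [0.06, 2.66], [-1.3, 4.44], [0, 2.69], [-3.02, 3.02]. Speed limits (rad/s): [2.22, 2.22, 2.79, 3.14, 3.14, 3.14].

## Interface

Orientations are given as [roll, pitch, yaw] about the fixed x, y, z axes, in that order (R = Rz(yaw) Ry(pitch) Rx(roll)).
In Python, from rig import r gives the robot as it stands.
- The arm moves only by the tool play_rows, never from a script. Its argument "moves" is a list of rows, each a list of 3 entries, a list of its own where there are three numbers: the turn, a rotation vector about the tool's x, y, z in degrees, then the shift along the tool's x, y, z in mm, then the opening, from 0 (shut) to 1 (fully open). A call has 1 to 20 rows; each row is the pose to reach, as a shift and turn from the pose measured when the call began, along the tool's axes at that moment; what a row does not reach only later rows make up. A row lasts 1/10 s, in which the tool goes at most 50 mm and 8.59 degrees, less where a joint would pass 70% of its speed; a pose out of reach is approached as far as the arm can. A call with a gripper value outside its range is refused whole. The fingers move at their own pace and stop on an object; "newtons" is the grip in N (left out, the last holds). Time passes only in rows, so rows that repeat a pose let the fingers close. It gives the time, the measured TCP pose, the force and the opening at its end, in the units of the state.
- r.sense(): the state, without advancing time (a new reading comes with each control period).
- r.grab_frame(name): name is "side" or "top" or "wrist"; returns a dict with "color" (420x560x3 uint8, red, green, blue), "K" (3x3 intrinsics, pixels), "rvec" (rotation vector, rad) and "tvec" (3), from world to camera coordinates, as OpenCV has them; the wrist camera has in their place "T_tool_cam" (4x4, takes a point from camera to tool coordinates, whose origin is the TCP and whose axes are the flange's). Camera axes: x right, y down, z forward; pixel columns grow to the right and rows downward; lengths in mm; the calibration is good to about 2 mm. A picture is of the moment at which its call begins: read the wrist's pose just before it. There is no depth.
- r.sign_off(): hands the job in, once; it reports no verdict.
Trained networks look in a picture, given as the dict that the camera call returned (one of the last four; its "shot" number tells which), for a name from the list of things; names that differ only in an ending like _2 or _b are one class to them, and where a whole thing is asked for, a point or a joint stands for the part that bears it (a point fixed in the world has none). Each returns a list of dicts, best first, with "conf" (0 to 1); they miss things now and then, are a little off and sometimes report something else, mostly with a low value. They report only what shows in the picture. A call takes as long as a camera call.
- r.silhouettes(picture, name): "mask" (420x560 bool, what is visible of it) and "location" ([column, row] in pixels, amid what is visible of it).
The state is a dict: "clock": time; "qpos": joint angles; "qvel": joint speeds; "joint_efforts": joint torques, N m; "eef_pos": TCP position; "tcp_rot": TCP orientation; "contact_force": force on the tool from outside, world axes, zero at the start; "wrist_torque": the same for the moment, N m; "opening": opening from 0.0 (shut) to 1.0 (fully open).
Only numpy, scipy, OpenCV 4.12 (cv2) and the standard library are available. Lean on these libraries where they do the work, as an engineer would, in place of code of your own. Each camera call takes 0.05 s, during which the arm holds its last target.

## Working session

There is one attempt and no reset: what is moved stays moved. The work goes in short steps, Python scripts to look and compute and a tool call to move; the robot and the scene stay as the last step left them, time stands still between calls to the robot, and variables do not carry over. Pictures are saved under pics/ and viewed, and the job is handed in when it is done.

Besides the shell and the picture viewer there is one more tool, called after "Call:" as a command line: name --argument value ..., lists and objects as JSON in quotes. play_rows: Moves the arm, as the interface text tells. Its arguments: {"type":"object","properties":{"moves":{"type":"array"},"newtons":{"type":"number"}},"required":["moves"]}

```bash
ls; mkdir -p pics
python3 - <<'E'
from rig import r
import cv2,numpy as np
s=r.sense();print({k:(np.round(v,3).tolist() if hasattr(v,'__len__') else v) for k,v in s.items()})
for n in ("side","top","wrist"):
    f=r.grab_frame(n);cv2.imwrite(f"pics/a_{n}.png",f["color"][:,:,::-1])
    print(n,f["K"].tolist(),f.get("rvec"),f.get("tvec"),f.get("T_tool_cam"))
E
```

```text
pics
{'clock': 0.0, 'qpos': [-1.345, 0.354, 1.634, 0.0, 1.155, -0.002], 'qvel': [-0.0, 0.001, 0.002, -0.002, 0.0, 0.001], 'joint_efforts': [0.004, -60.524, -34.206, 0.0, 0.009, -0.0], 'eef_pos': [141.045, -608.36, 193.772], 'tcp_rot': [-3.14, -0.0, 0.228], 'contact_force': [-0.226, -0.064, 0.76], 'wrist_torque': [0.048, 0.049, -0.01], 'opening': 0.9983772447332576}
side [[482.53653120260725, 0.0, 284.45335923250417], [0.0, 482.53653120260725, 208.3482967459198], [0.0, 0.0, 1.0]] [ 0.37891532 -2.59048659  1.46287191] [ 482.68068256  294.67152224 1000.67578502] None
top [[425.27086012826675, 0.0, 273.58416914676025], [0.0, 425.27086012826675, 207.02752033734612], [0.0, 0.0, 1.0]] [ 2.13797347 -2.20260529  0.0982616 ] [ -31.17917348  552.44535291 1037.09821193] None
wrist [[300.5542522395801, 0.0, 277.91387773609546], [0.0, 300.5542522395801, 210.35101781672174], [0.0, 0.0, 1.0]] None None [[ 2.47114212e-04 -9.55180043e-01 -2.96025379e-01  7.49301135e+01]
 [ 9.99999396e-01  5.53191908e-04 -9.50201668e-04  6.91155850e-01]
 [ 1.07137251e-03 -2.96024965e-01  9.55179602e-01 -1.79544284e+02]
 [ 0.00000000e+00  0.00000000e+00  0.00000000e+00  1.00000000e+00]]
```

View pics/a_side.png

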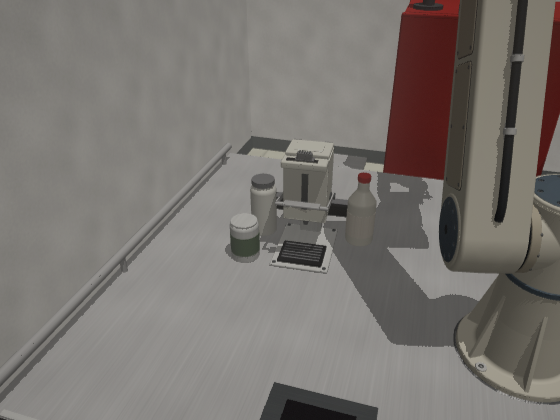

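View pics/a_top.png

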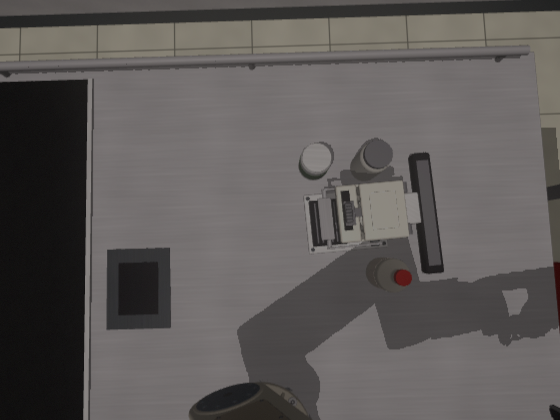

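View pics/a_wrist.png

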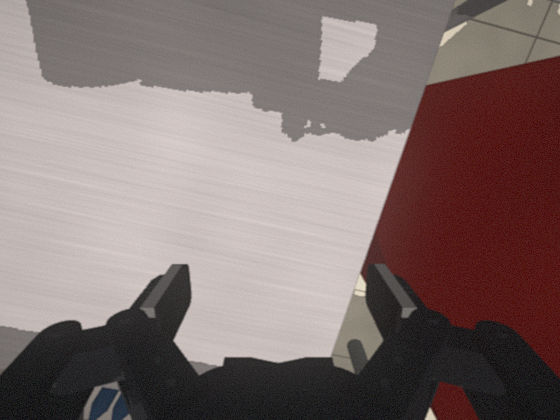

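```bash
cat > h.py <<'E'
from rig import r
import cv2,numpy as np
from scipy.spatial.transform import Rotation as R
from scipy.optimize import least_squares
def proj(f,P):
    return cv2.projectPoints(np.array(P,float).reshape(-1,3),np.array(f["rvec"],float),np.array(f["tvec"],float),f["K"],None)[0].reshape(-1,2)
def ray(f,uv):
    Rm=cv2.Rodrigues(np.array(f["rvec"],float))[0];t=np.array(f["tvec"],float)
    d=Rm.T@np.linalg.inv(f["K"])@np.array([uv[0],uv[1],1.]);return -Rm.T@t,d
def onz(f,uv,z):
    c,d=ray(f,uv);return c+d*(z-c[2])/d[2]
E
python3 - <<'E'
from h import *
import pickle
fs={}
for n in ("side","top"):
    f=r.grab_frame(n);fs[n]=f
    for nm in ("dispenser","thumb_tab","paddle","lever","lid","refill","milk","tin","divider"):
        for d in r.silhouettes(f,nm)[:2]: print(n,nm,round(d["conf"],2),np.round(d["location"],1),d["mask"].sum())
    c,d=ray(f,(280,210));print(n,"cam",c,onz(f,(280,210),0))
pickle.dump(fs,open("fs.pkl","wb"))
im=fs["side"]["color"][125:285,215:395,::-1];cv2.imwrite("pics/b_side.png",cv2.resize(im,None,fx=4,fy=3.7,interpolation=cv2.INTER_CUBIC))
im=fs["top"]["color"][130:290,290:450,::-1];cv2.imwrite("pics/b_top.png",cv2.resize(im,(600,600),interpolation=cv2.INTER_CUBIC))
E
```

```text
side dispenser 0.6 [304.1 205.9] 6532
side thumb_tab 0.54 [301.1 157.4] 164
side paddle 0.96 [301.1 203.6] 382
side lever 0.95 [300.5 203.7] 373
side lid 0.57 [311.4 148.2] 667
side refill 0.58 [264.6 200.6] 1325
side refill 0.45 [361.4 213.5] 1727
side milk 0.87 [360.7 212.3] 1722
side tin 0.94 [243.6 237.4] 1287
side divider 0.68 [339.2 209. ] 296
side cam [260.49889826 813.4663643  769.14028123] [ 636.21848243 -395.18346826    0.        ]
top dispenser 0.65 [361.9 216.1] 6693
top thumb_tab 0.84 [348.  212.4] 303
top paddle 0.81 [330.4 222.2] 797
top lever 0.9 [327.  220.8] 682
top lever 0.45 [350.3 211.3] 292
top lid 0.76 [383.7 210.8] 2518
top refill 0.79 [371.7 161.3] 1208
top refill 0.44 [349.9 214.1] 280
top milk 0.76 [386.3 275.1] 1228
top tin 0.62 [318.1 160.3] 908
top divider 0.97 [427.4 215. ] 2483
top cam [ 450.30646016  -50.96424649 1084.60474253] [545.63285844 -63.72310482   0.        ]
```

View pics/b_side.png

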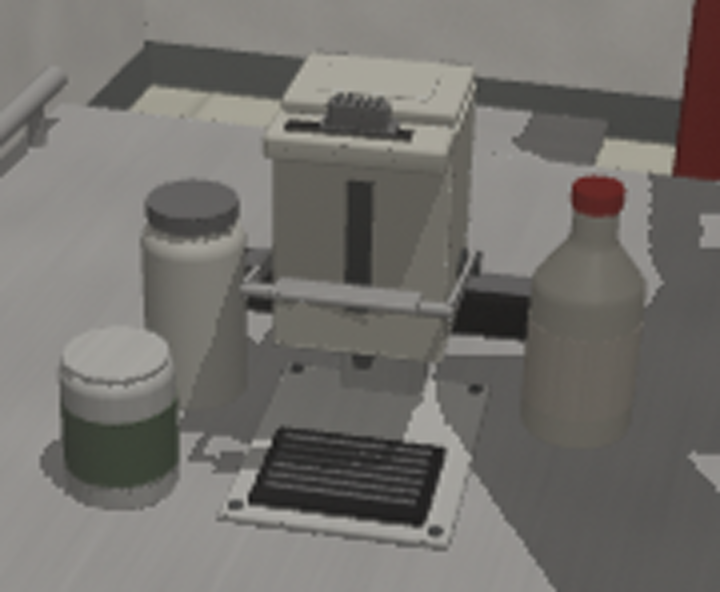

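View pics/b_top.png

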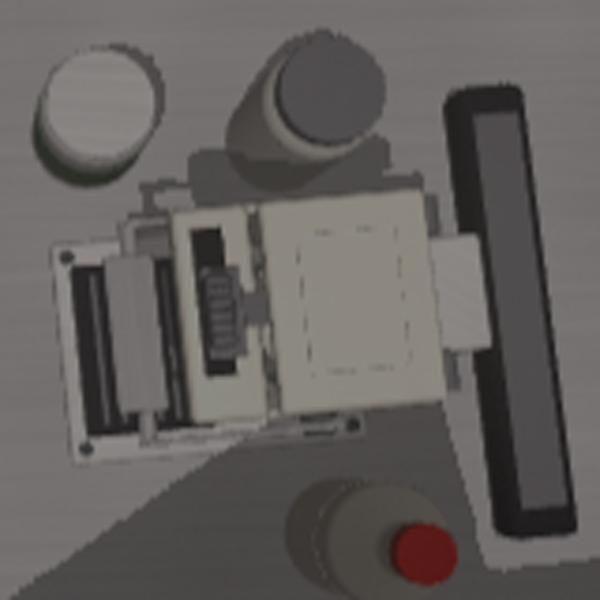

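```bash
cat > fit.py <<'E'
from h import *
import pickle
fs=pickle.load(open("fs.pkl","rb"))
S=[((-115,75,8),(270,264.7)),((-115,-75,8),(327,270.4)),((-73,55,280),(281.3,162.8)),((-73,-55,280),(327,166.1)),((58,54,285),(293.3,139.3)),((58,-54,285),(333.8,142.8)),((-56,0,302),(305,149.5))]
T=[((-115,75,8),(303.9,195.3)),((-115,-75,8),(310,253.5)),((-73,55,280),(335.9,186.5)),((-73,-55,280),(340.7,242.5)),((58,54,285),(403.1,180.7)),((58,-54,285),(408.7,237.2))]
def W(p,P): 
    P=np.array(P,float);c,s=np.cos(p[2]),np.sin(p[2])
    return np.c_[p[0]+c*P[:,0]-s*P[:,1],p[1]+s*P[:,0]+c*P[:,1],P[:,2]]
def res(p,full=False,sel=None):
    o=[]
    for f,L in ((fs["side"],S),(fs["top"],T)):
        o.append(proj(f,W(p,[l[0] for l in L]))-np.array([l[1] for l in L]))
    return np.vstack(o) if full else np.vstack(o).ravel()
if __name__=="__main__":
    best=min((least_squares(res,[600,-100,a],x_scale=[100,100,1],loss="soft_l1") for a in np.arange(-3,3,1)),key=lambda q:q.cost)
    print(best.x,best.cost);print(np.round(res(best.x,True),1))
    p=best.x
    print("tab",W(p,[(-56,0,302)]),"paddle",W(p,[(-83,0,179)]))
    for n,uv,z in (("tin",(318.1,160.3),110),("refill",(290+330/3.75,130+90/3.75),165),("milk",(290+424/3.75,130+553/3.75),200)): print(n,onz(fs["top"],uv,z))
E
python3 fit.py
```

```text
[ 512.72386201 -242.39621643   -1.51267012] 10.382642983850928
[[-0.6 -1.5]
 [ 0.3  1.2]
 [-0.9 -1.7]
 [-0.1 -0.2]
 [-0.4 -1.4]
 [ 1.  -1.1]
 [ 0.1  2.3]
 [-1.  -0.1]
 [-1.5  0.7]
 [-1.1 -0.3]
 [ 0.   1.4]
 [ 0.9 -0.4]
 [ 2.  -0. ]]
tab [[ 509.47062692 -186.49079217  302.        ]] paddle [[ 507.90210286 -159.53639119  179.        ]]
tin [ 649.24971683 -154.55245937  110.        ]
refill [ 648.01295318 -280.6008555   165.        ]
milk [ 381.46592128 -309.64317692  200.        ]
```

```bash
cat > g.py <<'E'
from h import *
P=[512.7,-242.4,-1.5127]
def world(q):
    c,s=np.cos(P[2]),np.sin(P[2]);return np.array([P[0]+c*q[0]-s*q[1],P[1]+s*q[0]+c*q[1],q[2]])
def disp(w):
    c,s=np.cos(P[2]),np.sin(P[2]);d=np.array(w)-[P[0],P[1],0];return np.array([c*d[0]+s*d[1],-s*d[0]+c*d[1],d[2]])
def Rt(deg):
    t=np.radians(deg);out=np.array([-np.cos(P[2]),-np.sin(P[2]),0]);up=np.array([0,0,1.])
    x=out*np.cos(t)-up*np.sin(t);z=-out*np.sin(t)-up*np.cos(t);return np.c_[x,np.cross(z,x),z]
def st():
    s=r.sense();return s,np.array(s["eef_pos"]),R.from_euler("xyz",s["tcp_rot"]).as_matrix()
def show():
    s,p,M=st();print("t",s["clock"],"disp",np.round(disp(p),1),"F",np.round(s["contact_force"],1),"open",round(s["opening"],2),"q",np.round(s["qpos"],2))
    return s,p,M
def to(q,deg,w=None):
    s,p,M=st();print(np.round(q,1) if w is None else w,deg,"turn",np.round(np.degrees(R.from_matrix(M.T@Rt(deg)).as_rotvec()),1).tolist(),"shift",np.round(M.T@((world(q) if w is None else np.array(w))-p),1).tolist())
E
python3 -c "
from g import *
show();s,p,M=st();to(None,0,p+[0,0,256]);to((-200,0,420),40);to((-150,0,285),40);to((-76,0,195),40)"
```

```text
t 1.15 disp [ 344.2 -392.2  194.5] F [ 0.6  0.1 -0.3] open 1.0 q [-1.35  0.35  1.63  0.    1.16 -0.  ]
[ 141.1232516  -608.83086022  450.47007832] 0 turn [-0.0, -0.0, -80.3] shift [0.0, -0.0, -256.0]
[-200    0  420] 40 turn [-27.9, -33.1, -76.8] shift [478.5, -470.2, -225.5]
[-150    0  285] 40 turn [-27.9, -33.1, -76.8] shift [470.0, -420.9, -90.5]
[-76   0 195] 40 turn [-27.9, -33.1, -76.8] shift [457.5, -348.0, -0.5]
```

Call:
play_rows --moves '[[[0,0,0],[0,0,-250],0],[[0,0,0],[0,0,-250],0],[[0,0,0],[0,0,-250],0],[[0,0,0],[0,0,-250],0],[[0,0,0],[0,0,-250],0],[[-28,-33,-77],[478,-470,-226],0],[[-28,-33,-77],[478,-470,-226],0],[[-28,-33,-77],[478,-470,-226],0],[[-28,-33,-77],[478,-470,-226],0],[[-28,-33,-77],[478,-470,-226],0],[[-28,-33,-77],[478,-470,-226],0],[[-28,-33,-77],[478,-470,-226],0],[[-28,-33,-77],[478,-470,-226],0],[[-28,-33,-77],[478,-470,-226],0],[[-28,-33,-77],[478,-470,-226],0],[[-28,-33,-77],[478,-470,-226],0],[[-28,-33,-77],[478,-470,-226],0],[[-28,-33,-77],[478,-470,-226],0],[[-28,-33,-77],[478,-470,-226],0],[[-28,-33,-77],[478,-470,-226],0]]'

```text
clock: 3.15
eef_pos: [503.2, -39.1, 419.1]
tcp_rot: [-3.141, 0.696, 1.638]
contact_force: [-0.4, 0.4, 0.1]
opening: -0.0
```

```bash
python3 -c "
from g import *
show();to((-200,0,420),40);to((-150,0,285),40);to((-76,0,215),40)"
```

```text
t 3.15 disp [-203.5    2.3  419.1] F [-0.4  0.4  0.1] open -0.0 q [ 0.39  0.09  1.66 -0.65  1.63  0.37]
[-200    0  420] 40 turn [0.3, -0.1, 0.4] shift [-3.2, -2.4, 1.6]
[-150    0  285] 40 turn [0.3, -0.1, 0.4] shift [44.9, -2.7, 137.2]
[-76   0 215] 40 turn [0.3, -0.1, 0.4] shift [33.0, -3.4, 238.4]
```

Call:
play_rows --moves '[[[0,0,0],[45,-3,137],0],[[0,0,0],[45,-3,137],0],[[0,0,0],[45,-3,137],0],[[0,0,0],[45,-3,137],0]]'

```text
clock: 3.55
eef_pos: [500.2, -94.5, 280.8]
tcp_rot: [-3.13, 0.697, 1.643]
contact_force: [-0.2, 0.1, 0.3]
opening: -0.001
```

```bash
python3 -c "
from g import *
import pickle
show();s,p,M=st();f=r.grab_frame('wrist');pickle.dump((p,M,f),open('w.pkl','wb'));cv2.imwrite('pics/c_w.png',f['color'][:,:,::-1])
f2=r.grab_frame('side');cv2.imwrite('pics/c_s.png',cv2.resize(f2['color'][100:300,200:400,::-1],(600,600),interpolation=cv2.INTER_CUBIC))
T=f['T_tool_cam']
Rc=(M@T[:3,:3]).T;t=-Rc@(M@T[:3,3]+p)
g=dict(rvec=cv2.Rodrigues(Rc)[0],tvec=t,K=f['K'])
for q in [(-73,55,280),(-73,-55,280),(-83,0,179),(-97.7,45,182),(-97.7,-45,182),(-115,75,8),(-115,-75,8),(-56,0,302)]: print(q,proj(g,world(q)).round(1))
"
```

```text
t 3.55 disp [-148.3   -3.9  280.8] F [-0.2  0.1  0.3] open -0.0 q [ 0.29  0.17  1.88 -0.69  1.35  0.48]
(-73, 55, 280) [[347.  280.1]]
(-73, -55, 280) [[218.3 278.7]]
(-83, 0, 179) [[282.8 179.4]]
(-97.7, 45, 182) [[329.9 172.8]]
(-97.7, -45, 182) [[236.4 171.8]]
(-115, 75, 8) [[344.3  54.6]]
(-115, -75, 8) [[222.3  53.3]]
(-56, 0, 302) [[282.2 310.9]]
```

View pics/c_w.png

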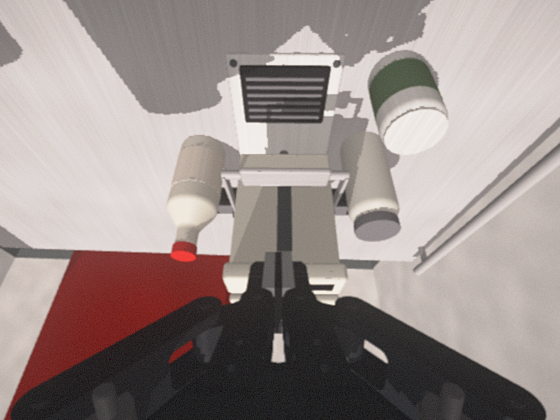

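View pics/c_s.png

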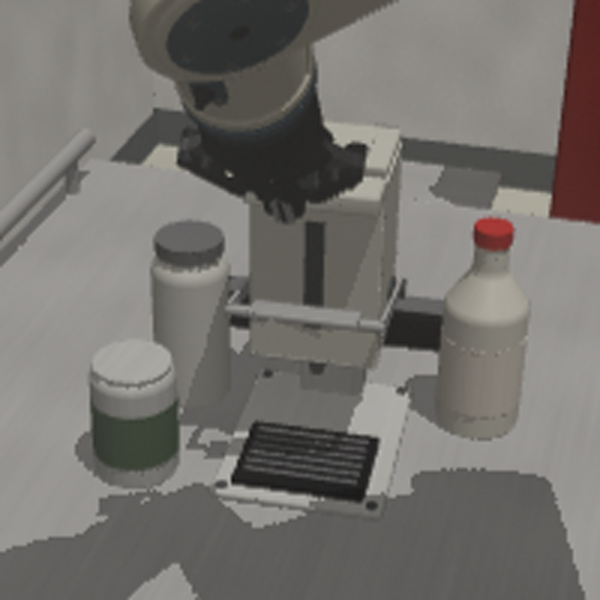

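```bash
python3 -c "
from g import *
to((-100,2,225),40);to((-77,2,198),40);to((-77,2,180),40)"
```

```text
[-100    2  225] 40 turn [0.2, -0.1, 0.4] shift [1.0, 2.1, 78.8]
[-77   2 198] 40 turn [0.2, -0.1, 0.4] shift [0.7, 2.0, 114.2]
[-77   2 180] 40 turn [0.2, -0.1, 0.4] shift [12.2, 2.0, 128.0]
```

Call:
play_rows --moves '[[[0,0,0],[1,2,40],0],[[0,0,0],[1,2,80],0],[[0,0,0],[1,2,100],0],[[0,0,0],[1,2,114],0],[[0,0,0],[1,2,114],0],[[0,0,0],[1,2,114],0]]'

```text
clock: 4.25
eef_pos: [511.4, -164.5, 199.6]
tcp_rot: [3.14, 0.697, 1.635]
contact_force: [0.3, 0.1, 0.7]
opening: 0.004
```

```bash
python3 -c "
from g import *
show();f=r.grab_frame('wrist');cv2.imwrite('pics/d_w.png',f['color'][:,:,::-1])
f2=r.grab_frame('side');cv2.imwrite('pics/d_s.png',cv2.resize(f2['color'][100:300,200:400,::-1],(600,600),interpolation=cv2.INTER_CUBIC))
for z in (186,180,160,143,138): to((-77,2,z),40)"
```

```text
t 4.25 disp [-77.8   3.3 199.6] F [0.3 0.1 0.7] open 0.0 q [ 0.15  0.27  1.97 -0.79  1.13  0.52]
[-77   2 186] 40 turn [0.4, -0.1, 0.3] shift [7.8, -1.3, 11.0]
[-77   2 180] 40 turn [0.4, -0.1, 0.3] shift [11.6, -1.3, 15.6]
[-77   2 160] 40 turn [0.4, -0.1, 0.3] shift [24.5, -1.3, 30.9]
[-77   2 143] 40 turn [0.4, -0.1, 0.3] shift [35.4, -1.3, 44.0]
[-77   2 138] 40 turn [0.4, -0.1, 0.3] shift [38.6, -1.4, 47.8]
```

View pics/d_w.png

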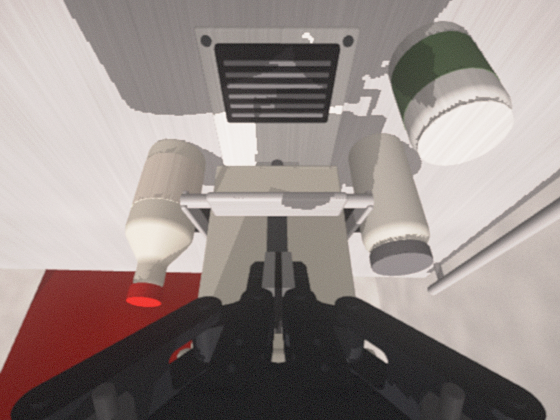

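View pics/d_s.png

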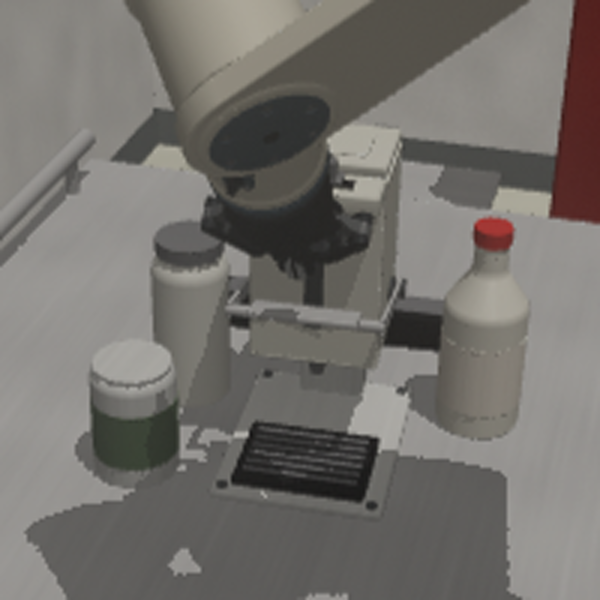

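```bash
python3 -c "
from g import *
s,p,M=st();f=r.grab_frame('wrist')
T=f['T_tool_cam']
Rc=(M@T[:3,:3]).T;t=-Rc@(M@T[:3,3]+p)
g=dict(rvec=cv2.Rodrigues(Rc)[0],tvec=t,K=f['K'])
print('tcp',proj(g,p))
for q in [(-83,0,179),(-97.7,45,182),(-97.7,-45,182),(-68.3,45,176),(-68.3,-45,176),(-115,75,8),(-115,-75,8)]: print(q,proj(g,world(q)).round(1))
cv2.imwrite('pics/e_w.png',cv2.resize(f['color'][150:300,180:380,::-1],(800,600),interpolation=cv2.INTER_CUBIC))
"
```

```text
tcp [[278.84813401 239.57837457]]
(-83, 0, 179) [[273.9 208.8]]
(-97.7, 45, 182) [[346.4 200.1]]
(-97.7, -45, 182) [[201.  199.6]]
(-68.3, 45, 176) [[337.1 216.7]]
(-68.3, -45, 176) [[210.7 216.4]]
(-115, 75, 8) [[359.4  28.1]]
(-115, -75, 8) [[190.   26.7]]
```

View pics/e_w.png

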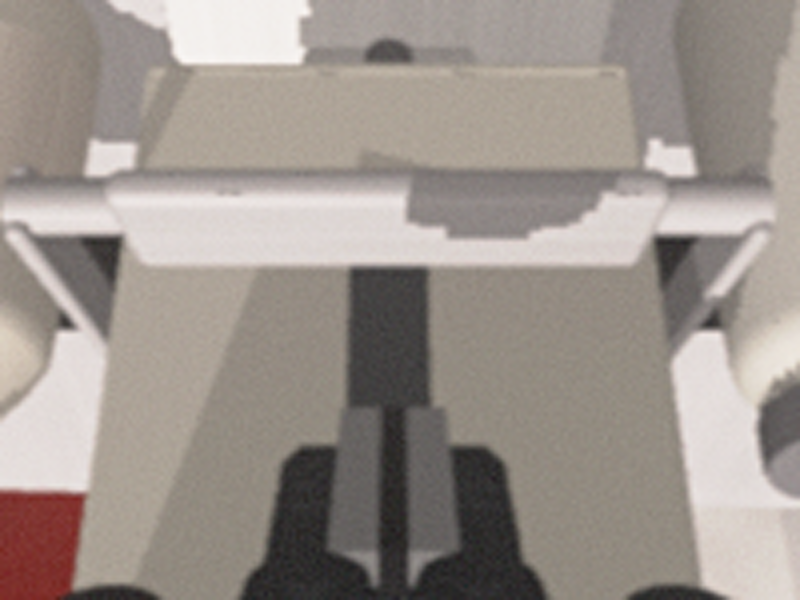

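```bash
python3 -c "
from g import *
f=r.grab_frame('wrist');T=np.linalg.inv(f['T_tool_cam'])
for q in [(0,0,0),(11,0,0),(-11,0,0),(11,0,-19),(0,0,-19),(-11,0,-19),(0,8,0)]:
  c=T@[*q,1];u=f['K']@c[:3];print(q,(u/u[2]).round(1))
for x,z in ((-80,186),(-80,170),(-82,145),(-82,138)): to((x,2,z),40)
"
```

```text
(0, 0, 0) [278.8 239.6   1. ]
(11, 0, 0) [278.9 223.4   1. ]
(-11, 0, 0) [278.8 255.2   1. ]
(11, 0, -19) [279.  234.7   1. ]
(0, 0, -19) [279.  252.2   1. ]
(-11, 0, -19) [278.9 269.2   1. ]
(0, 8, 0) [291.3 239.6   1. ]
[-80   2 186] 40 turn [0.3, -0.1, 0.3] shift [9.8, -0.9, 8.7]
[-80   2 170] 40 turn [0.3, -0.1, 0.3] shift [20.1, -0.9, 21.0]
[-82   2 145] 40 turn [0.3, -0.1, 0.3] shift [37.7, -0.9, 38.9]
[-82   2 138] 40 turn [0.3, -0.1, 0.3] shift [42.2, -0.9, 44.2]
```

Call:
play_rows --moves '[[[0,0,0],[7,0,8],0],[[0,0,0],[9,0,12],0],[[0,0,0],[9,0,12],0]]'

```text
clock: 4.75
eef_pos: [510.5, -165.1, 183.0]
tcp_rot: [-3.141, 0.696, 1.638]
contact_force: [-0.6, 0.1, 0.3]
opening: -0.001
```

```bash
python3 -c "
from g import *
show();f=r.grab_frame('wrist');cv2.imwrite('pics/f_w.png',cv2.resize(f['color'][150:300,180:380,::-1],(800,600),interpolation=cv2.INTER_CUBIC))
f2=r.grab_frame('side');cv2.imwrite('pics/f_s.png',cv2.resize(f2['color'][140:260,240:360,::-1],(600,600),interpolation=cv2.INTER_CUBIC))
for z in (180,160,143,138): to((-77,2,z),40)"
```

```text
t 4.75 disp [-77.3   2.3 183. ] F [-0.6  0.1  0.3] open -0.0 q [ 0.15  0.29  1.99 -0.8   1.1   0.55]
[-77   2 180] 40 turn [0.3, -0.1, 0.4] shift [2.2, -0.7, 2.9]
[-77   2 160] 40 turn [0.3, -0.1, 0.4] shift [15.0, -0.7, 18.3]
[-77   2 143] 40 turn [0.3, -0.1, 0.4] shift [25.9, -0.7, 31.3]
[-77   2 138] 40 turn [0.3, -0.1, 0.4] shift [29.1, -0.7, 35.2]
```

View pics/f_w.png

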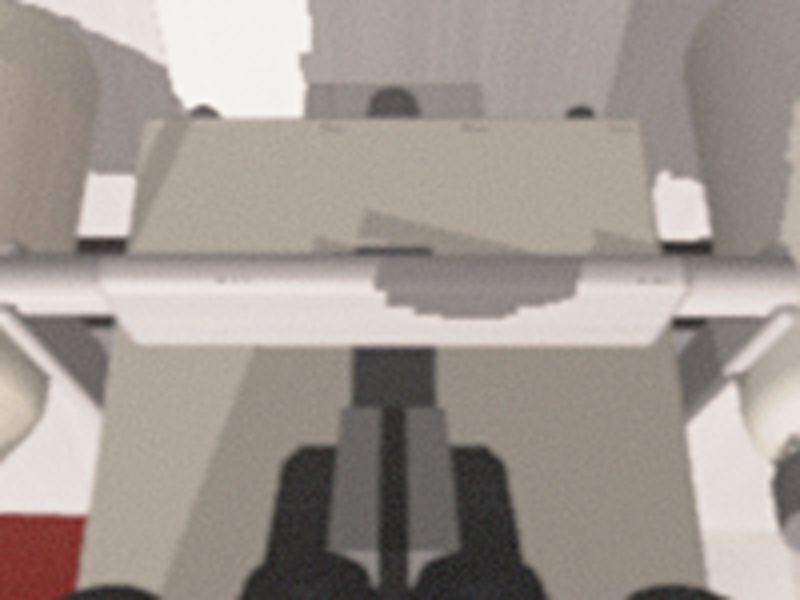

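View pics/f_s.png

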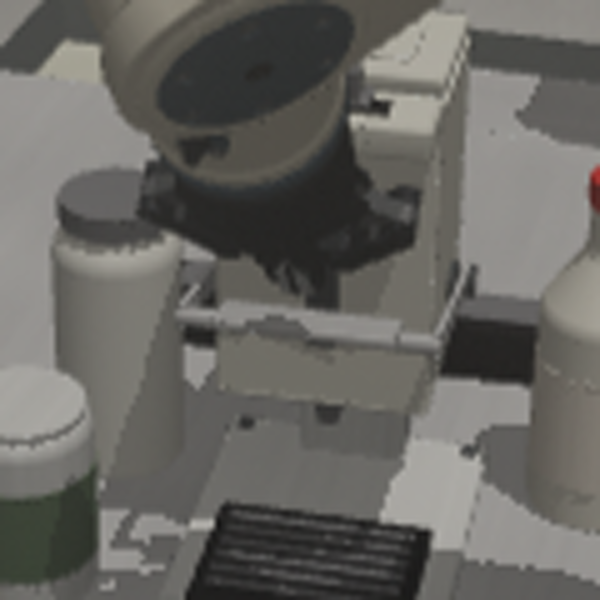

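```bash
python3 -c "
from g import *
s,p,M=st();f2=r.grab_frame('side')
for q in [(0,0,0),(11,0,0),(-11,0,0),(11,0,-19),(0,0,-19),(-11,0,-19)]: print(q,((proj(f2,p+M@np.array(q))-[240,140])*5).round(0))
print(((proj(f2,[world((-83,2,179)),world((-97,47,182)),world((-97,-43,182))])-[240,140])*5).round(0))
cv2.imwrite('pics/g_s.png',cv2.resize(f2['color'][175:225,270:330,::-1],(720,600),interpolation=cv2.INTER_CUBIC))
"
```

```text
(0, 0, 0) [[306. 301.]]
(11, 0, 0) [[302. 322.]]
(-11, 0, 0) [[310. 280.]]
(11, 0, -19) [[298. 308.]]
(0, 0, -19) [[302. 287.]]
(-11, 0, -19) [[305. 265.]]
[[305. 315.]
 [207. 313.]
 [392. 335.]]
```

View pics/g_s.png

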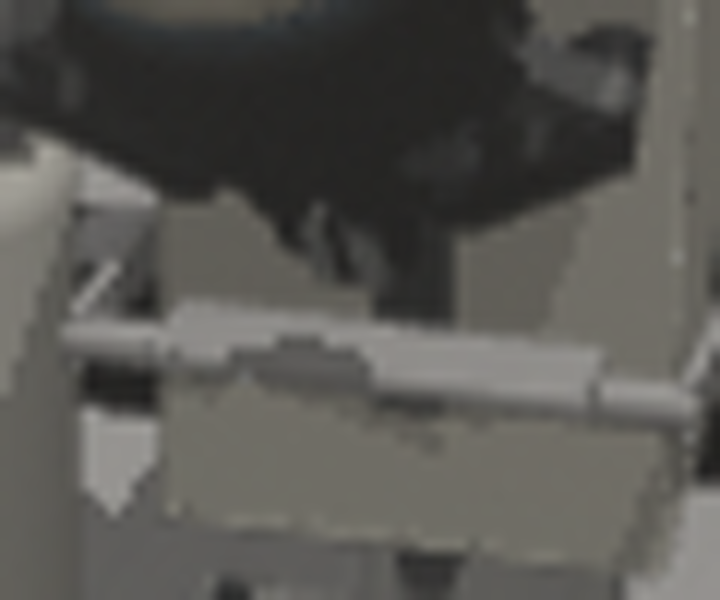

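Call:
play_rows --moves '[[[0,0,0],[4,0,5],0],[[0,0,0],[6,0,7],0],[[0,0,0],[6,0,7],0]]'

```text
clock: 5.2
eef_pos: [510.7, -165.1, 174.1]
tcp_rot: [-3.141, 0.697, 1.638]
contact_force: [-0.3, 0.3, 0.4]
opening: -0.001
```

Call:
play_rows --moves '[[[0,0,0],[3,0,4],0],[[0,0,0],[5,0,6],0],[[0,0,0],[5,0,6],0]]'

```text
clock: 5.5
eef_pos: [510.4, -165.1, 165.7]
tcp_rot: [-3.14, 0.697, 1.638]
contact_force: [0.1, 0.2, 0.9]
opening: 0.001
```

```bash
python3 -c "
from g import *
show();f=r.grab_frame('wrist');cv2.imwrite('pics/h_w.png',cv2.resize(f['color'][150:300,180:380,::-1],(800,600),interpolation=cv2.INTER_CUBIC))
f2=r.grab_frame('side');cv2.imwrite('pics/h_s.png',cv2.resize(f2['color'][140:260,240:360,::-1],(600,600),interpolation=cv2.INTER_CUBIC))
"
```

```text
t 5.5 disp [-77.3   2.2 165.7] F [0.1 0.2 0.9] open 0.0 q [ 0.15  0.32  2.   -0.81  1.07  0.58]
```

View pics/h_w.png

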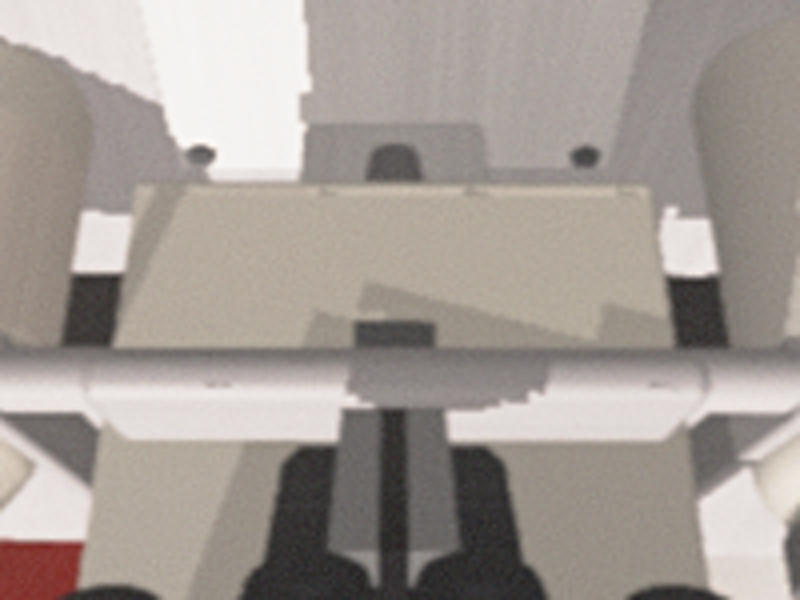

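View pics/h_s.png

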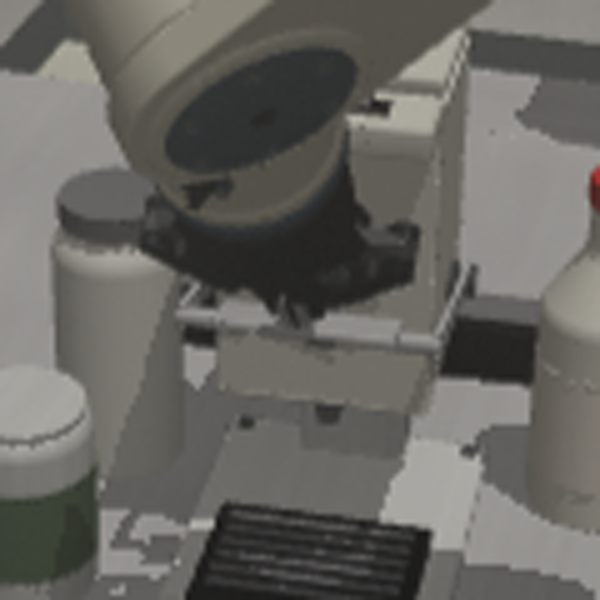

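Call:
play_rows --moves '[[[0,0,0],[3,0,4],0],[[0,0,0],[3,0,4],0]]'

```text
clock: 5.8
eef_pos: [510.4, -165.4, 160.7]
tcp_rot: [-3.14, 0.697, 1.638]
contact_force: [0.1, 0.4, -0.3]
opening: -0.001
```

Call:
play_rows --moves '[[[0,0,0],[3,0,4],0],[[0,0,0],[3,0,4],0]]'

```text
clock: 6.0
eef_pos: [510.0, -165.7, 155.0]
tcp_rot: [-3.139, 0.696, 1.639]
contact_force: [-0.3, -0.6, -0.0]
opening: -0.0
```

```bash
python3 -c "
from g import *
show();f=r.grab_frame('wrist');cv2.imwrite('pics/i_w.png',cv2.resize(f['color'][150:300,180:380,::-1],(800,600),interpolation=cv2.INTER_CUBIC))
f2=r.grab_frame('side');cv2.imwrite('pics/i_s.png',cv2.resize(f2['color'][140:260,240:360,::-1],(600,600),interpolation=cv2.INTER_CUBIC))
f2=r.grab_frame('top');cv2.imwrite('pics/i_t.png',cv2.resize(f2['color'][150:270,290:410,::-1],(600,600),interpolation=cv2.INTER_CUBIC))
"
```

```text
t 6.0 disp [-76.7   1.8 155. ] F [-0.3 -0.6 -0. ] open -0.0 q [ 0.15  0.33  2.01 -0.82  1.06  0.6 ]
```

View pics/i_w.png

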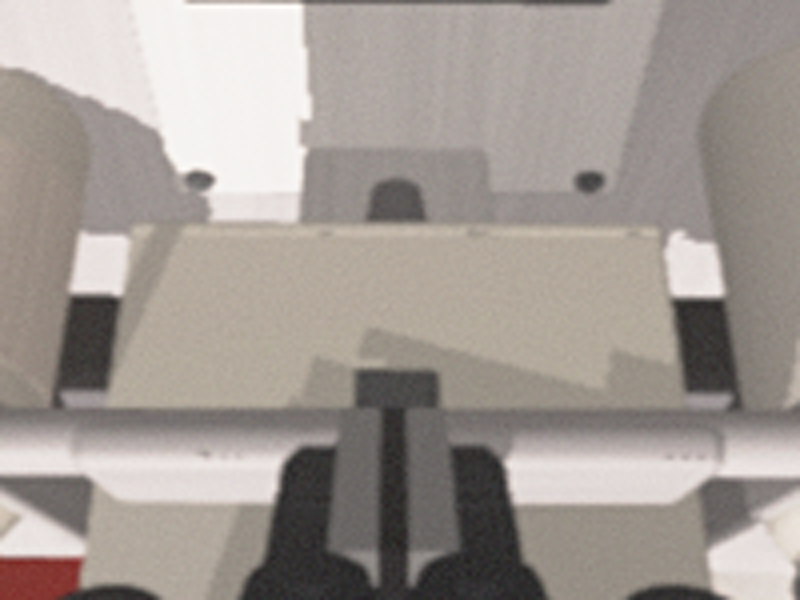

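View pics/i_s.png

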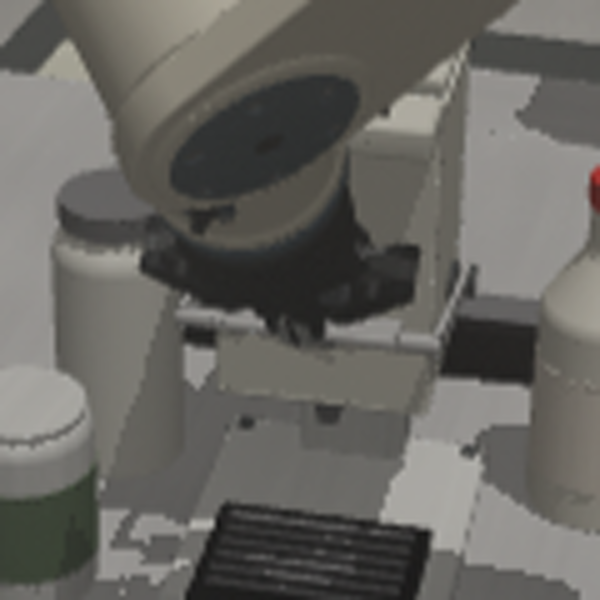

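View pics/i_t.png

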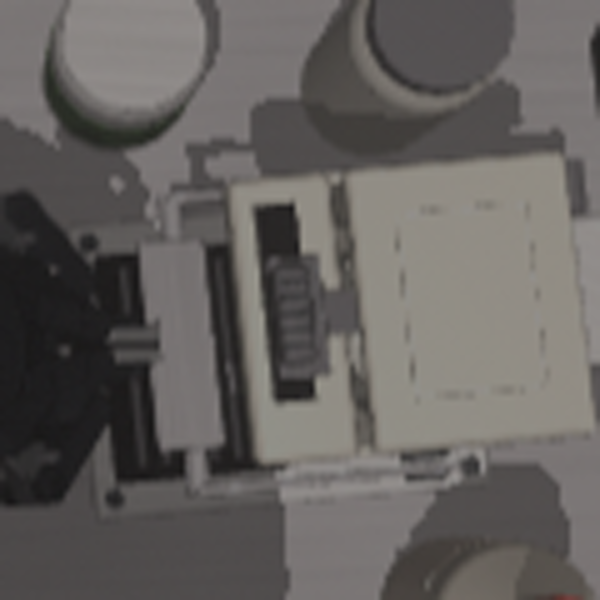

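```bash
python3 -c "
from g import *
import pickle
s,p,M=st();fs=pickle.load(open('fs.pkl','rb'))
f=pickle.load(open('w.pkl','rb'))[2]
T=f['T_tool_cam'];Rc=(M@T[:3,:3]).T;t=-Rc@(M@T[:3,3]+p)
g=dict(rvec=cv2.Rodrigues(Rc)[0],tvec=t,K=f['K'])
obs=[(fs['top'],(322,218.6)),(fs['side'],(301,208.2)),(g,(278.5,252))]
def tri(o):
  return least_squares(lambda X:np.concatenate([proj(a,X)[0]-b for a,b in o]),p)
for o in (obs,obs[:2],obs[1:],[obs[0],obs[2]]):
  q=tri(o);print(disp(q.x).round(1),q.cost.round(1),'tool',(M.T@(q.x-p)).round(1))
for q in [(0,0,0),(0,0,-19),(11,0,0)]: print('top',q,(proj(fs['top'],p+M@np.array(q))-[290,150])*5)
"
```

```text
[-90.9   1.7 170.9] 0.4 tool [  1.1  -0.4 -20.8]
[-90.7   1.2 169.1] 0.2 tool [  2.1  -0.9 -19.2]
[-87.9   1.8 169.5] 0.4 tool [ -0.3  -0.3 -17.8]
[-91.    1.8 171. ] 0.0 tool [  1.1  -0.3 -21. ]
top (0, 0, 0) [[188.69721477 341.96187979]]
top (0, 0, -19) [[164.61162169 342.31846281]]
top (11, 0, 0) [[167.71596932 344.91164714]]
```

```bash
python3 -c "
from g import *
import pickle
s,p,M=st();fs=pickle.load(open('fs.pkl','rb'))
f=pickle.load(open('w.pkl','rb'))[2]
T=f['T_tool_cam'];Rc=(M@T[:3,:3]).T;t=-Rc@(M@T[:3,3]+p)
g=dict(rvec=cv2.Rodrigues(Rc)[0],tvec=t,K=f['K'])
for q in [(-97.7,47,182),(-97.7,-43,182),(-68.3,47,176),(-68.3,-43,176),(-97,0,175)]:
  w=world(q);print(q,'w',((proj(g,w)-[180,150])*4).round(0),'s',((proj(fs['side'],w)-[240,140])*5).round(0),'t',((proj(fs['top'],w)-[290,150])*5).round(0))
"
```

```text
(-97.7, 47, 182) w [[731. 463.]] s [[207. 314.]] t [[137. 238.]]
(-97.7, -43, 182) w [[ 60. 460.]] s [[392. 336.]] t [[157. 448.]]
(-68.3, 47, 176) w [[679. 500.]] s [[221. 295.]] t [[204. 233.]]
(-68.3, -43, 176) w [[107. 497.]] s [[402. 316.]] t [[225. 442.]]
(-97, 0, 175) w [[381. 416.]] s [[303. 337.]] t [[148. 348.]]
```

Call:
play_rows --moves '[[[0,0,0],[0,0,-40],0],[[0,0,0],[0,0,-60],0],[[0,0,0],[0,0,-60],0]]'

```text
clock: 6.45
eef_pos: [509.5, -125.9, 203.6]
tcp_rot: [3.138, 0.696, 1.636]
contact_force: [-0.1, -0.6, -0.5]
opening: -0.002
```

```bash
python3 -c "
from g import *
show();s,p,M=st()
f=r.grab_frame('wrist');cv2.imwrite('pics/j_w.png',f['color'][:,:,::-1])
to((-87.4,2,197.9),45)"
```

```text
t 6.45 disp [-116.5    3.6  203.6] F [-0.1 -0.6 -0.5] open -0.0 q [ 0.23  0.27  1.96 -0.76  1.17  0.56]
[-87.4   2.  197.9] 45 turn [0.4, -5.1, 0.4] shift [-18.9, -1.1, 21.7]
```

View pics/j_w.png

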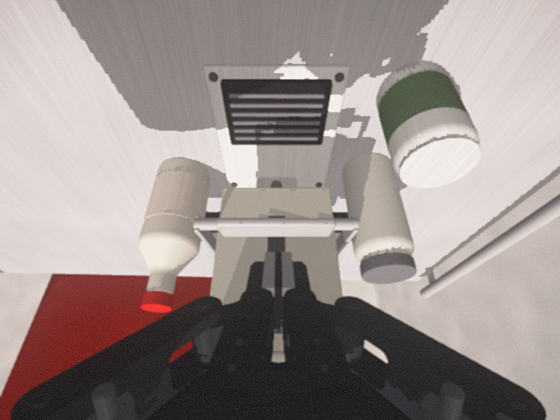

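Call:
play_rows --moves '[[[0,-5,0],[-10,-1,0],0],[[0,-5,0],[-19,-1,22],0],[[0,-5,0],[-19,-1,22],0],[[0,-5,0],[-19,-1,22],0]]'

```text
clock: 6.9
eef_pos: [508.9, -155.9, 197.0]
tcp_rot: [-3.14, 0.783, 1.638]
contact_force: [-0.2, 0.3, 0.3]
opening: 0.006
```

```bash
python3 -c "
from g import *
show();to((-52,2,162.5),45)
f2=r.grab_frame('side');cv2.imwrite('pics/k_s.png',cv2.resize(f2['color'][140:260,240:360,::-1],(600,600),interpolation=cv2.INTER_CUBIC))
f2=r.grab_frame('top');cv2.imwrite('pics/k_t.png',cv2.resize(f2['color'][150:270,290:410,::-1],(600,600),interpolation=cv2.INTER_CUBIC))"
```

```text
t 6.9 disp [-86.5   1.3 197. ] F [-0.2  0.3  0.3] open 0.01 q [ 0.22  0.31  1.99 -0.86  1.17  0.63]
[-52.    2.  162.5] 45 turn [0.3, -0.1, 0.4] shift [-0.1, 0.5, 48.8]
```

View pics/k_s.png

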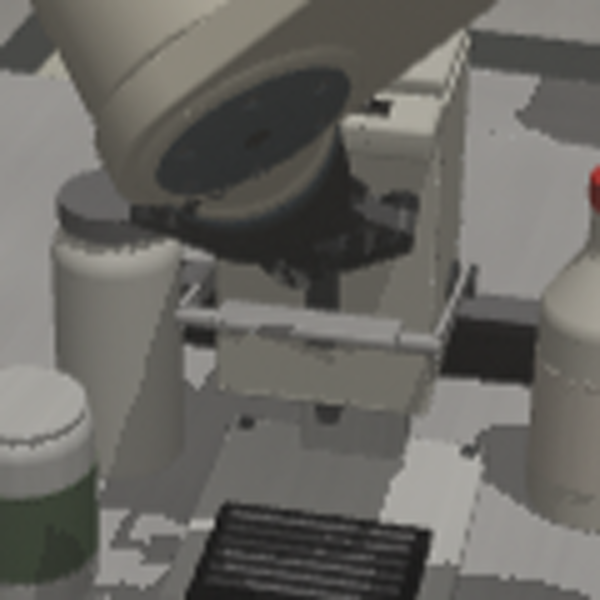

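View pics/k_t.png

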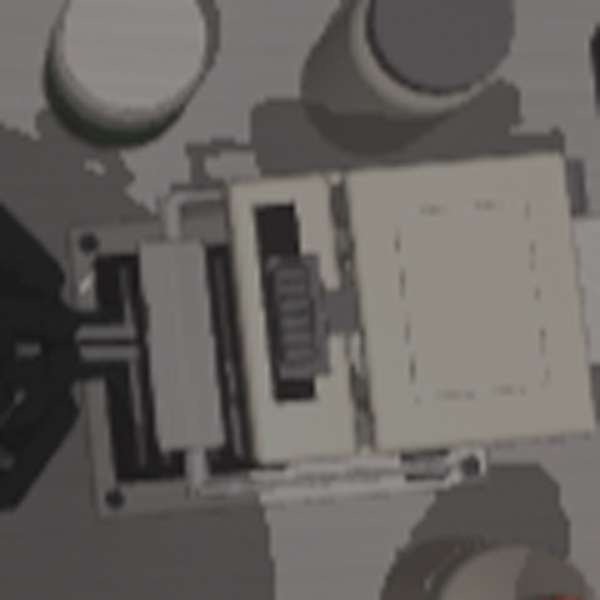

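```bash
python3 -c "
from g import *
import pickle
s,p,M=st();fs=pickle.load(open('fs.pkl','rb'))
for q in [(0,0,0),(0,0,-20),(-11,0,-40),(11,0,-40),(0,0,-40),(0,0,-30)]:
  w=p+M@np.array(q);print(q,'s',((proj(fs['side'],w)-[240,140])*5).round(0),'t',((proj(fs['top'],w)-[290,150])*5).round(0),disp(w).round(0))
"
```

```text
(0, 0, 0) s [[304. 285.]] t [[176. 338.]] [-87.   2. 198.]
(0, 0, -20) s [[299. 274.]] t [[146. 339.]] [-101.    2.  212.]
(-11, 0, -40) s [[297. 239.]] t [[136. 336.]] [-107.    2.  234.]
(11, 0, -40) s [[289. 285.]] t [[ 94. 343.]] [-123.    2.  218.]
(0, 0, -40) s [[293. 262.]] t [[115. 340.]] [-115.    2.  226.]
(0, 0, -30) s [[296. 268.]] t [[131. 339.]] [-108.    2.  219.]
```

Call:
play_rows --moves '[[[0,0,0],[0,0,15],0],[[0,0,0],[0,0,30],0],[[0,0,0],[0,0,38],0],[[0,0,0],[0,0,38],0]]'

```text
clock: 7.4
eef_pos: [510.5, -183.3, 169.6]
tcp_rot: [-3.14, 0.783, 1.638]
contact_force: [-0.5, -0.2, 0.2]
opening: -0.003
```

Call:
play_rows --moves '[[[0,0,0],[0,0,4],0],[[0,0,0],[0,0,6],0],[[0,0,0],[0,0,6],0]]'

```text
clock: 7.7
eef_pos: [510.7, -187.6, 165.2]
tcp_rot: [-3.139, 0.783, 1.638]
contact_force: [0.2, 0.3, 0.4]
opening: 0.002
```

```bash
python3 -c "
from g import *
show();to((-52,2,162.5),45)
f=r.grab_frame('wrist');cv2.imwrite('pics/l_w.png',cv2.resize(f['color'][150:300,180:380,::-1],(800,600),interpolation=cv2.INTER_CUBIC))
f2=r.grab_frame('side');cv2.imwrite('pics/l_s.png',cv2.resize(f2['color'][140:260,240:360,::-1],(600,600),interpolation=cv2.INTER_CUBIC))
f2=r.grab_frame('top');cv2.imwrite('pics/l_t.png',cv2.resize(f2['color'][150:270,290:410,::-1],(600,600),interpolation=cv2.INTER_CUBIC))"
```

```text
t 7.7 disp [-54.9   1.1 165.2] F [0.2 0.3 0.4] open 0.0 q [ 0.16  0.35  2.01 -0.91  1.09  0.66]
[-52.    2.  162.5] 45 turn [0.2, -0.1, 0.4] shift [-0.1, 0.8, 3.9]
```

View pics/l_s.png

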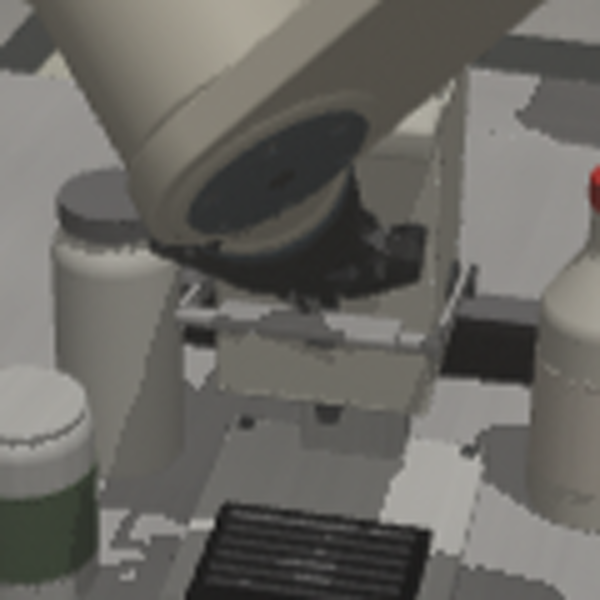

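View pics/l_t.png

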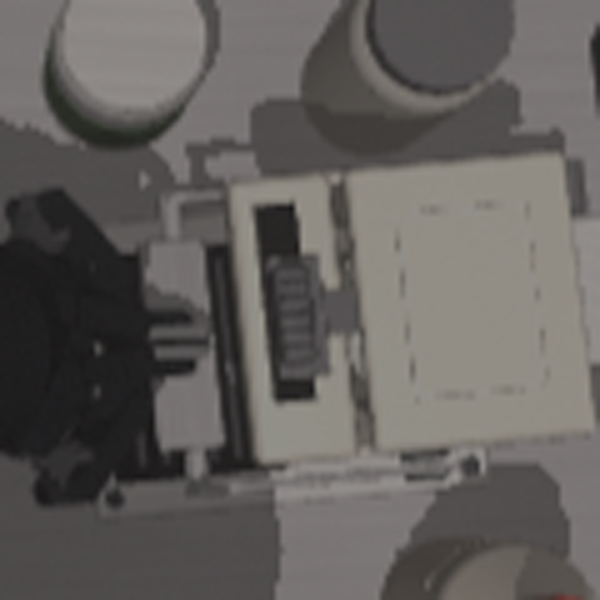

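View pics/l_w.png

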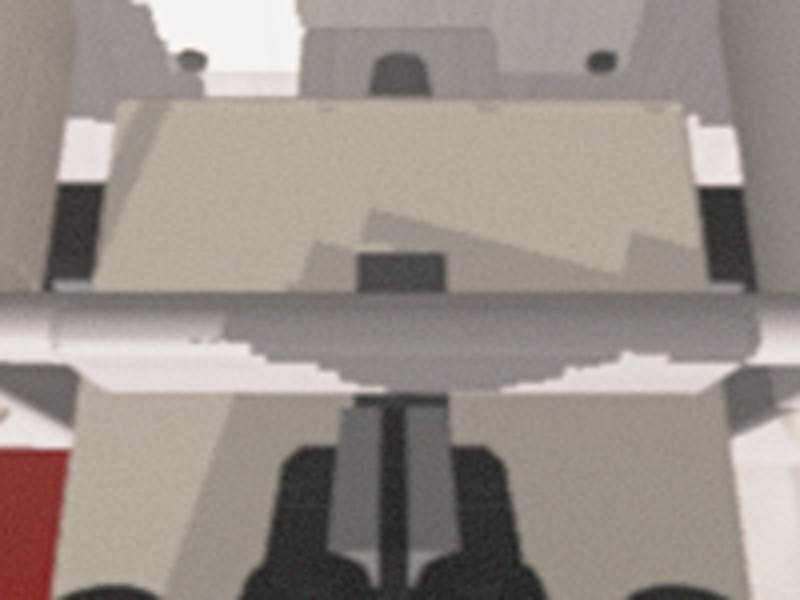

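Call:
play_rows --moves '[[[0,0,0],[4,1,4],0],[[0,0,0],[5,1,5],0],[[0,0,0],[5,1,5],0]]'

```text
clock: 8.15
eef_pos: [512.4, -187.1, 158.6]
tcp_rot: [-3.141, 0.784, 1.638]
contact_force: [0.5, 2.0, 5.1]
opening: -0.001
```

Call:
play_rows --moves '[[[0,0,0],[3,0,3],0],[[0,0,0],[4,0,4],0],[[0,0,0],[4,0,4],0]]'

```text
clock: 8.45
eef_pos: [512.7, -186.9, 153.2]
tcp_rot: [-3.141, 0.784, 1.638]
contact_force: [-0.2, 2.3, 6.2]
opening: 0.004
```

Call:
play_rows --moves '[[[0,0,0],[3,0,3],0],[[0,0,0],[4,0,4],0],[[0,0,0],[4,0,4],0]]'

```text
clock: 8.75
eef_pos: [513.1, -186.8, 147.8]
tcp_rot: [3.141, 0.784, 1.637]
contact_force: [-0.9, 3.5, 6.4]
opening: 0.002
```

Call:
play_rows --moves '[[[0,0,0],[5,0,5],0],[[0,0,0],[10,0,10],0],[[0,0,0],[15,0,15],0],[[0,0,0],[15,0,15],0]]'

```text
clock: 9.15
eef_pos: [513.7, -186.4, 126.8]
tcp_rot: [3.14, 0.785, 1.637]
contact_force: [-0.9, 6.0, 9.3]
opening: 0.002
```

Call:
play_rows --moves '[[[0,0,0],[4,0,4],0],[[0,0,0],[5,0,5],0],[[0,0,0],[5,0,5],0]]'

```text
clock: 9.45
eef_pos: [513.7, -186.7, 120.5]
tcp_rot: [3.14, 0.786, 1.637]
contact_force: [-2.5, 3.4, 9.5]
opening: -0.001
```

Call:
play_rows --moves '[[[0,0,0],[2,0,2],0],[[0,0,0],[3,0,3],0],[[0,0,0],[3,0,3],0]]'

```text
clock: 9.75
eef_pos: [513.7, -187.1, 117.2]
tcp_rot: [3.14, 0.788, 1.637]
contact_force: [-3.1, 3.2, 11.1]
opening: 0.0
```

```bash
python3 -c "
from g import *
show()
f=r.grab_frame('wrist');cv2.imwrite('pics/m_w.png',cv2.resize(f['color'][150:300,180:380,::-1],(800,600),interpolation=cv2.INTER_CUBIC))
f2=r.grab_frame('side');cv2.imwrite('pics/m_s.png',cv2.resize(f2['color'][140:260,240:360,::-1],(600,600),interpolation=cv2.INTER_CUBIC))"
```

```text
t 9.75 disp [-55.2   4.3 117.2] F [-3.1  3.2 11.1] open 0.0 q [ 0.16  0.44  2.03 -0.97  1.03  0.77]
```

View pics/m_s.png

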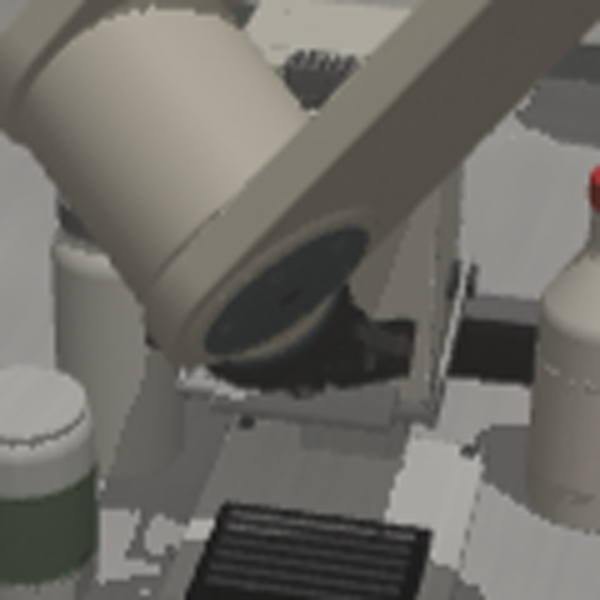

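View pics/m_w.png

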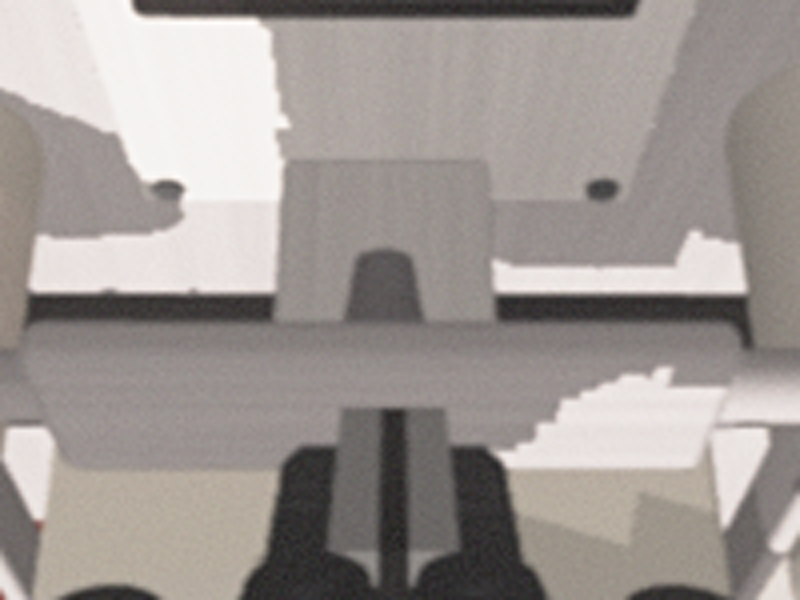

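Call:
play_rows --moves '[[[0,0,0],[2,0,2],0],[[0,0,0],[2,0,2],0]]'

```text
clock: 10.05
eef_pos: [513.8, -187.4, 115.4]
tcp_rot: [3.14, 0.79, 1.636]
contact_force: [-2.6, 4.4, 11.4]
opening: -0.0
```

Call:
play_rows --moves '[[[0,0,0],[2,0,2],0],[[0,0,0],[2,0,2],0]]'

```text
clock: 10.25
eef_pos: [513.9, -187.6, 114.8]
tcp_rot: [3.138, 0.793, 1.635]
contact_force: [-7.2, 11.6, 24.8]
opening: 0.003
```

Call:
play_rows --moves '[[[0,0,0],[2,0,2],0],[[0,0,0],[2,0,2],0]]'

```text
clock: 10.45
eef_pos: [514.0, -187.8, 114.7]
tcp_rot: [3.137, 0.797, 1.632]
contact_force: [-9.4, 14.9, 31.0]
opening: 0.001
```

Call:
play_rows --moves '[[[0,0,0],[-13,-1,-13],0],[[0,0,0],[-26,-2,-26],0],[[0,0,0],[-38,-2,-38],0],[[0,0,0],[-38,-2,-38],0],[[0,0,0],[-38,-2,-38],0],[[0,0,0],[-38,-2,-38],0],[[0,0,0],[-38,-2,-38],0],[[0,0,0],[-38,-2,-38],0]]'

```text
clock: 11.25
eef_pos: [511.4, -187.4, 167.7]
tcp_rot: [3.139, 0.797, 1.633]
contact_force: [0.4, 0.6, 0.2]
opening: -0.002
```

```bash
python3 -c "
from g import *
show();to((-55,2.5,125),45);to((-55,2.5,114),45);to((-55,2.5,112),45)
f=r.grab_frame('wrist');cv2.imwrite('pics/n_w.png',cv2.resize(f['color'][150:300,180:380,::-1],(800,600),interpolation=cv2.INTER_CUBIC))"
```

```text
t 11.25 disp [-55.    1.9 167.7] F [0.4 0.6 0.2] open -0.0 q [ 0.16  0.35  2.01 -0.92  1.1   0.68]
[-55.    2.5 125. ] 45 turn [0.4, 0.7, 0.2] shift [30.6, 0.5, 29.9]
[-55.    2.5 114. ] 45 turn [0.4, 0.7, 0.2] shift [38.4, 0.5, 37.5]
[-55.    2.5 112. ] 45 turn [0.4, 0.7, 0.2] shift [39.9, 0.5, 38.9]
```

View pics/n_w.png

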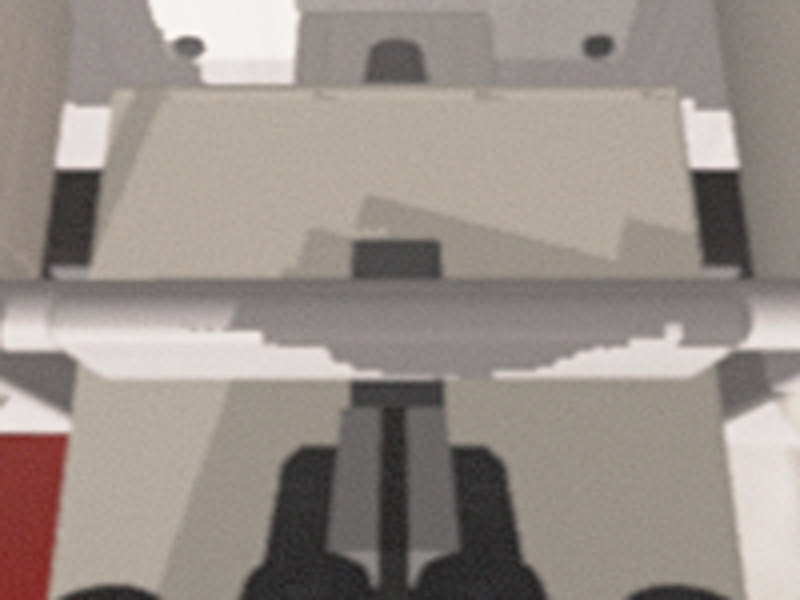

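Call:
play_rows --moves '[[[0,1,0],[8,0,8],0],[[0,1,0],[15,0,15],0],[[0,1,0],[22,0,22],0],[[0,1,0],[29,0,29],0],[[0,1,0],[35,0,35],0],[[0,1,0],[38,0,37],0],[[0,1,0],[40,0,39],0],[[0,1,0],[40,0,39],0],[[0,1,0],[40,0,39],0]]'

```text
clock: 12.2
eef_pos: [512.7, -188.4, 114.6]
tcp_rot: [3.136, 0.784, 1.631]
contact_force: [-4.7, 6.1, 26.2]
opening: -0.003
```

Stop reached again (z 114.6, 26 N). Up, then the next stroke.

Call:
play_rows --moves '[[[0,0,0],[-13,0,-13],0],[[0,0,0],[-26,0,-26],0],[[0,0,0],[-38,0,-38],0],[[0,0,0],[-38,0,-38],0],[[0,0,0],[-38,0,-38],0],[[0,0,0],[-38,0,-38],0],[[0,0,0],[-38,0,-38],0],[[0,0,0],[-38,0,-38],0]]'

```text
clock: 13.0
eef_pos: [512.1, -188.5, 167.6]
tcp_rot: [3.138, 0.784, 1.633]
contact_force: [-0.4, -0.2, 0.2]
opening: -0.002
```

```bash
python3 -c "
from g import *
show();to((-55,2.5,112),45)"
```

```text
t 13.0 disp [-53.9   2.5 167.6] F [-0.4 -0.2  0.2] open -0.0 q [ 0.16  0.35  2.01 -0.91  1.09  0.66]
[-55.    2.5 112. ] 45 turn [0.4, -0.1, 0.2] shift [40.0, -0.2, 38.6]
```

Call:
play_rows --moves '[[[0,0,0],[8,0,8],0],[[0,0,0],[15,0,15],0],[[0,0,0],[22,0,22],0],[[0,0,0],[29,0,29],0],[[0,0,0],[35,0,35],0],[[0,0,0],[38,0,37],0],[[0,0,0],[40,0,39],0],[[0,0,0],[40,0,39],0],[[0,0,0],[40,0,39],0]]'

```text
clock: 13.9
eef_pos: [513.2, -188.9, 114.8]
tcp_rot: [3.136, 0.79, 1.631]
contact_force: [-5.0, 5.8, 31.1]
opening: -0.001
```

Call:
play_rows --moves '[[[0,0,0],[-13,0,-13],0],[[0,0,0],[-26,0,-26],0],[[0,0,0],[-38,0,-38],0],[[0,0,0],[-38,0,-38],0],[[0,0,0],[-38,0,-38],0],[[0,0,0],[-38,0,-38],0],[[0,0,0],[-38,0,-38],0],[[0,0,0],[-38,0,-38],0]]'

```text
clock: 14.7
eef_pos: [512.6, -188.7, 167.7]
tcp_rot: [3.137, 0.79, 1.632]
contact_force: [0.2, 0.6, -0.9]
opening: 0.004
```

```bash
python3 -c "
from g import *
show();to((-55,2.5,111.5),45)"
```

```text
t 14.7 disp [-53.6   3.  167.7] F [ 0.2  0.6 -0.9] open 0.0 q [ 0.16  0.35  2.01 -0.92  1.1   0.67]
[-55.    2.5 111.5] 45 turn [0.4, 0.3, 0.1] shift [40.9, -0.7, 38.6]
```

One extra stroke for margin.

Call:
play_rows --moves '[[[0,0,0],[8,0,8],0],[[0,0,0],[15,0,15],0],[[0,0,0],[22,-1,22],0],[[0,0,0],[29,-1,29],0],[[0,0,0],[35,-1,35],0],[[0,0,0],[38,-1,37],0],[[0,0,0],[40,-1,39],0],[[0,0,0],[40,-1,39],0],[[0,0,0],[40,-1,39],0],[[0,0,0],[40,-1,39],0]]'

```text
clock: 15.7
eef_pos: [513.5, -189.3, 115.0]
tcp_rot: [3.133, 0.796, 1.63]
contact_force: [-2.7, 6.5, 30.4]
opening: -0.002
```

Call:
play_rows --moves '[[[0,0,0],[-13,0,-13],0],[[0,0,0],[-26,0,-26],0],[[0,0,0],[-38,0,-38],0],[[0,0,0],[-38,0,-38],0],[[0,0,0],[-38,0,-38],0],[[0,0,0],[-38,0,-38],0],[[0,0,0],[-38,0,-38],0],[[0,0,0],[-38,0,-88],0],[[0,0,0],[-38,0,-138],0],[[0,0,0],[-38,0,-138],0]]'

```text
clock: 16.7
eef_pos: [510.5, -114.3, 241.8]
tcp_rot: [3.125, 0.795, 1.627]
contact_force: [-0.4, -1.1, 0.7]
opening: -0.001
```

```bash
python3 -c "
from g import *
show()
f2=r.grab_frame('side');cv2.imwrite('pics/o_s.png',cv2.resize(f2['color'][100:300,200:400,::-1],(600,600),interpolation=cv2.INTER_CUBIC))
f2=r.grab_frame('top');cv2.imwrite('pics/o_t.png',cv2.resize(f2['color'][130:290,290:450,::-1],(600,600),interpolation=cv2.INTER_CUBIC))
f=r.grab_frame('wrist');cv2.imwrite('pics/o_w.png',f['color'][:,:,::-1])
"
```

```text
t 16.7 disp [-128.1    5.3  241.8] F [-0.4 -1.1  0.7] open -0.0 q [ 0.31  0.26  1.93 -0.81  1.29  0.62]
```

View pics/o_s.png

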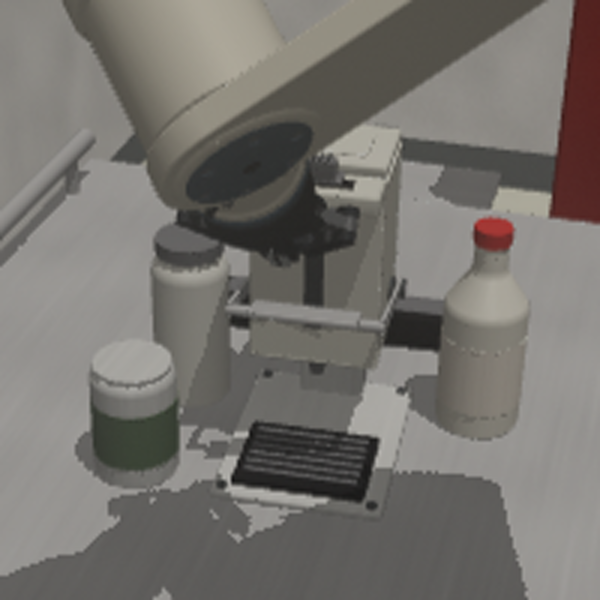

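View pics/o_t.png

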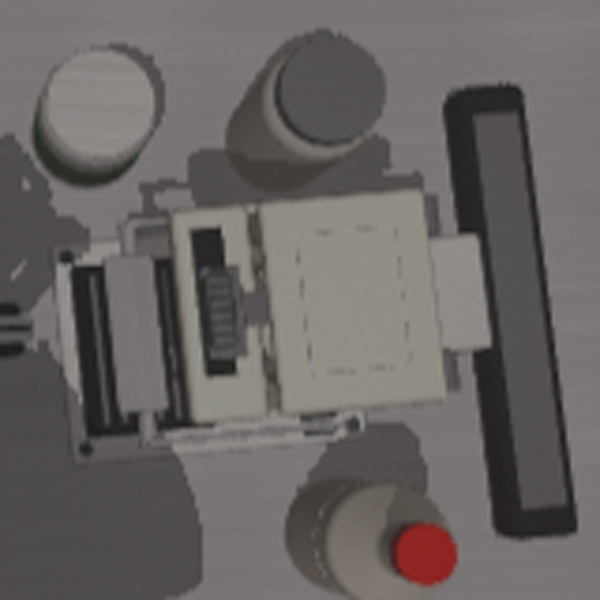

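```bash
python3 -c "
from g import *
to((-74,-55,327),30)"
```

```text
[-74 -55 327] 30 turn [0.5, 15.6, 0.2] shift [-99.2, -57.2, -26.4]
```

Call:
play_rows --moves '[[[0,8,0],[-40,-20,-26],0],[[0,16,0],[-80,-45,-26],0],[[0,16,0],[-99,-57,-26],0],[[0,16,0],[-99,-57,-26],0],[[0,16,0],[-99,-57,-26],0]]'

```text
clock: 17.35
eef_pos: [452.7, -172.8, 325.4]
tcp_rot: [3.137, 0.517, 1.631]
contact_force: [0.1, -0.5, 0.1]
opening: -0.001
```

```bash
python3 -c "
from g import *
show()
to((-34,-55,258),30)
f2=r.grab_frame('side');cv2.imwrite('pics/p_s.png',cv2.resize(f2['color'][60:260,200:400,::-1],(600,600),interpolation=cv2.INTER_CUBIC))
f2=r.grab_frame('top');cv2.imwrite('pics/p_t.png',cv2.resize(f2['color'][130:290,290:450,::-1],(600,600),interpolation=cv2.INTER_CUBIC))
"
```

```text
t 17.35 disp [-72.9 -55.8 325.4] F [ 0.1 -0.5  0.1] open -0.0 q [ 0.03 -0.02  1.9  -0.54  1.28  0.13]
[-34 -55 258] 30 turn [0.3, -0.4, 0.1] shift [-0.5, 0.4, 77.8]
```

View pics/p_t.png

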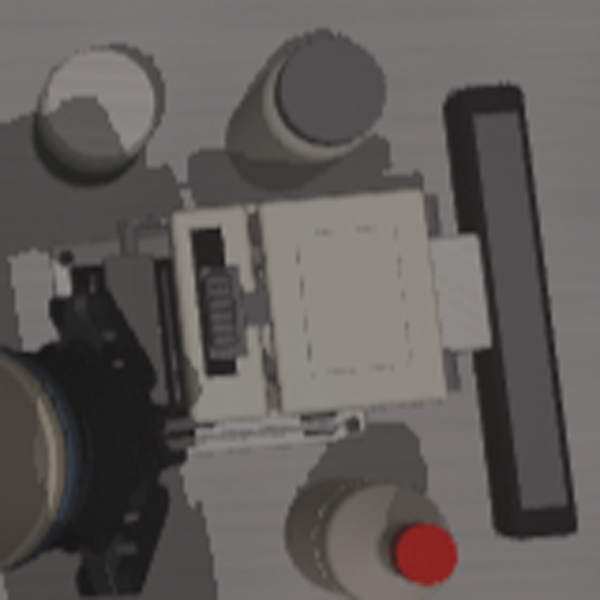

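View pics/p_s.png

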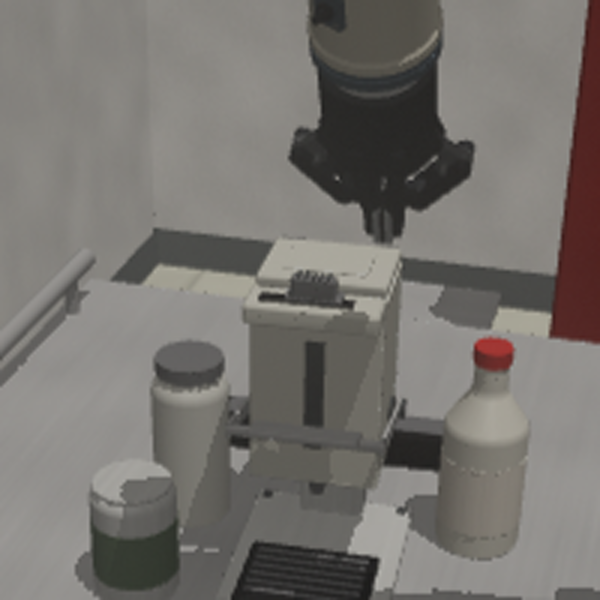

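Call:
play_rows --moves '[[[0,0,0],[0,0,25],0],[[0,0,0],[0,0,50],0],[[0,0,0],[0,0,70],0],[[0,0,0],[0,0,76],0],[[0,0,0],[0,0,76],0]]'

```text
clock: 17.95
eef_pos: [455.3, -208.5, 256.9]
tcp_rot: [-3.14, 0.516, 1.638]
contact_force: [-0.1, -0.2, 0.5]
opening: 0.0
```

```bash
python3 -c "
from g import *
show()
to((-34,-55,258),30)
f2=r.grab_frame('side');cv2.imwrite('pics/q_s.png',cv2.resize(f2['color'][120:220,250:350,::-1],(600,600),interpolation=cv2.INTER_CUBIC))
f2=r.grab_frame('top');cv2.imwrite('pics/q_t.png',cv2.resize(f2['color'][160:270,310:420,::-1],(600,600),interpolation=cv2.INTER_CUBIC))
f=r.grab_frame('wrist');cv2.imwrite('pics/q_w.png',cv2.resize(f['color'][150:300,180:380,::-1],(800,600),interpolation=cv2.INTER_CUBIC))
"
```

```text
t 17.95 disp [-37.1 -55.4 256.9] F [-0.1 -0.2  0.5] open 0.0 q [-0.05  0.05  1.99 -0.58  1.11  0.15]
[-34 -55 258] 30 turn [0.1, -0.4, 0.4] shift [-3.3, 0.3, 0.6]
```

View pics/q_t.png

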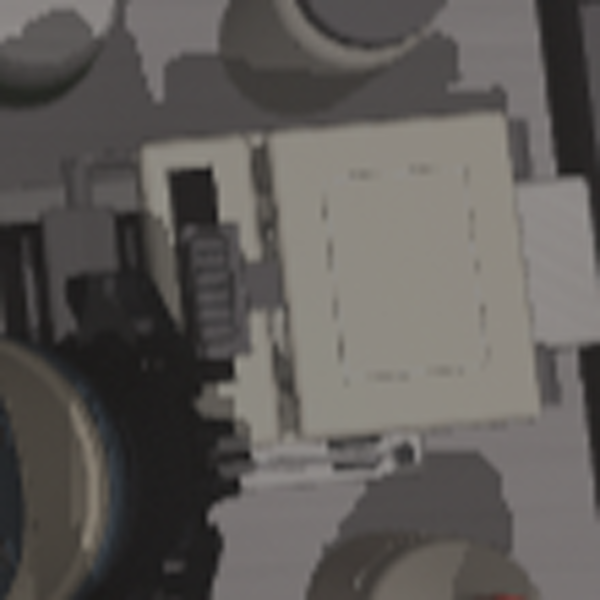

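View pics/q_s.png

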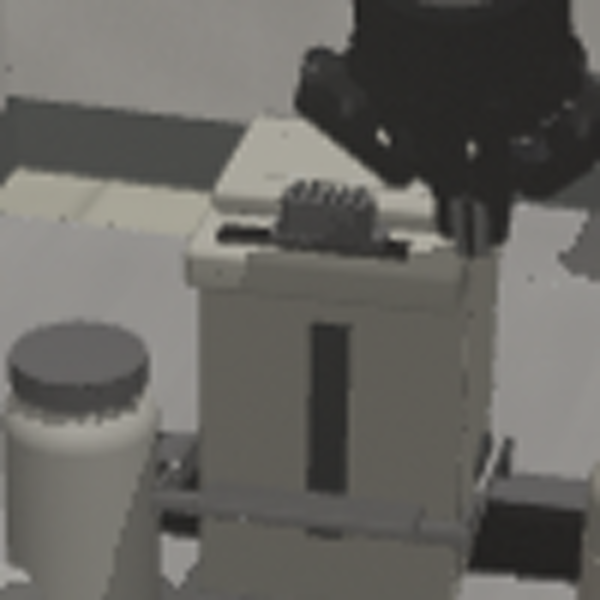

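View pics/q_w.png

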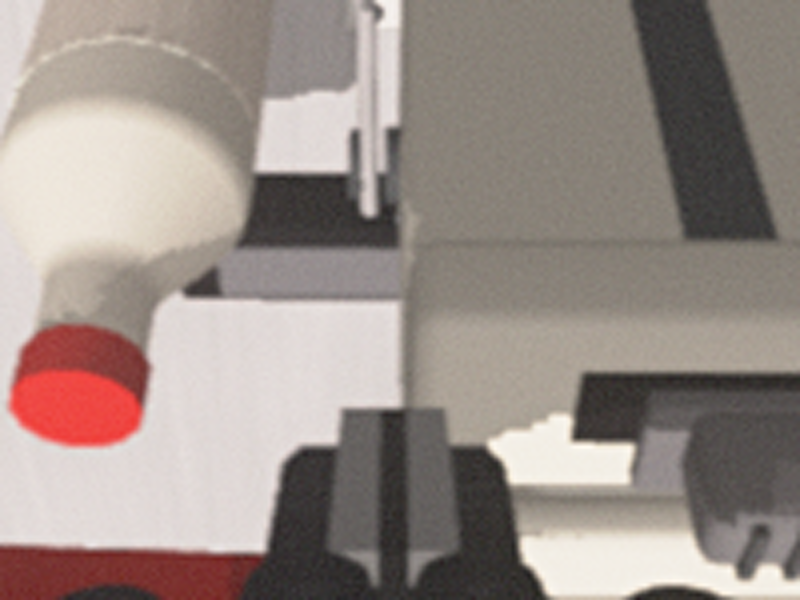

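Call:
play_rows --moves '[[[0,0,0],[-2,5,1],0],[[0,0,0],[-3,10,1],0],[[0,0,0],[-3,15,1],0],[[0,0,0],[-3,18,1],0],[[0,0,0],[-3,18,1],0]]'

```text
clock: 18.6
eef_pos: [475.1, -210.4, 259.8]
tcp_rot: [3.139, 0.517, 1.636]
contact_force: [-0.5, -0.1, 0.4]
opening: 0.001
```

Call:
play_rows --moves '[[[0,0,0],[0,2,0],0],[[0,0,0],[0,4,0],0],[[0,0,0],[0,6,0],0],[[0,0,0],[0,6,0],0]]'

```text
clock: 19.0
eef_pos: [481.3, -210.0, 259.8]
tcp_rot: [3.139, 0.517, 1.636]
contact_force: [-0.5, 0.2, -0.0]
opening: 0.002
```

```bash
python3 -c "
from g import *
show()
f2=r.grab_frame('side');cv2.imwrite('pics/s_s.png',cv2.resize(f2['color'][120:220,250:350,::-1],(600,600),interpolation=cv2.INTER_CUBIC))
f=r.grab_frame('wrist');cv2.imwrite('pics/s_w.png',cv2.resize(f['color'][150:300,180:380,::-1],(800,600),interpolation=cv2.INTER_CUBIC))
"
```

```text
t 19.0 disp [-34.2 -29.5 259.8] F [-0.5  0.2 -0. ] open 0.0 q [-0.05  0.09  1.94 -0.58  1.12  0.14]
```

View pics/s_s.png

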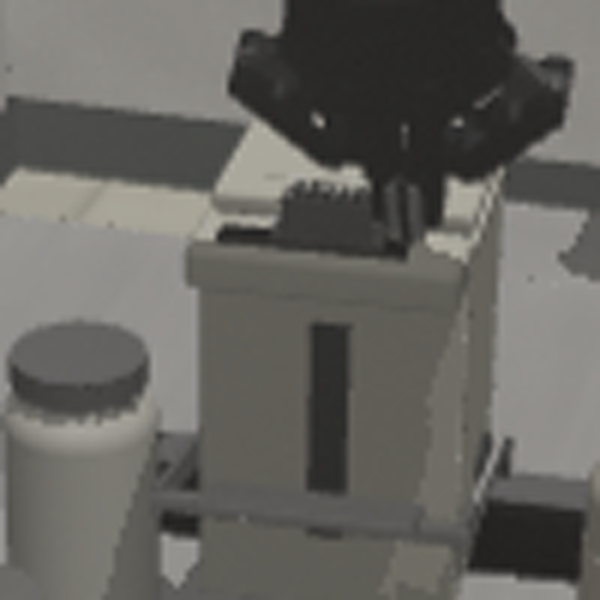

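View pics/s_w.png

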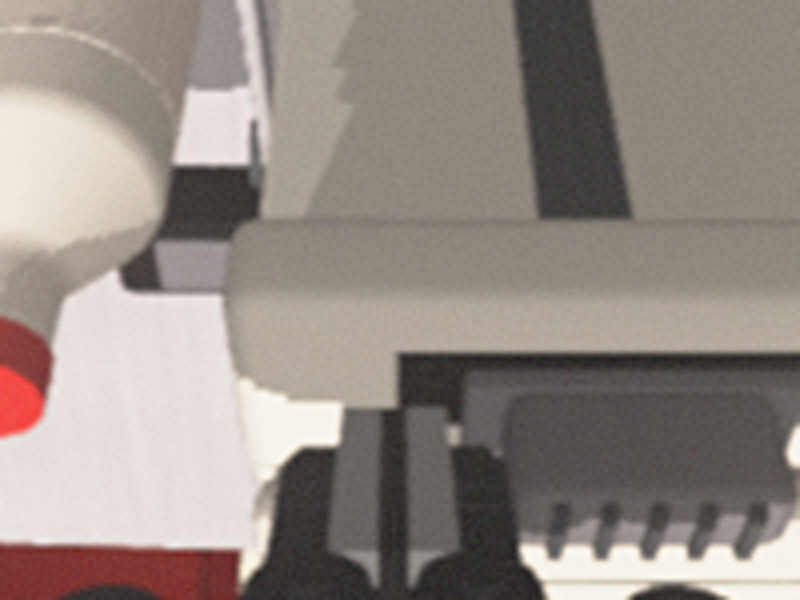

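Call:
play_rows --moves '[[[0,0,0],[0,2,1],0],[[0,0,0],[0,4,1],0],[[0,0,0],[0,4,1],0]]'

```text
clock: 19.4
eef_pos: [484.8, -210.3, 258.8]
tcp_rot: [3.14, 0.517, 1.636]
contact_force: [-3.0, 0.4, 1.0]
opening: -0.005
```

Call:
play_rows --moves '[[[0,0,0],[0,2,0],0],[[0,0,0],[0,4,0],0],[[0,0,0],[0,4,0],0]]'

```text
clock: 19.7
eef_pos: [489.0, -210.0, 258.7]
tcp_rot: [3.14, 0.517, 1.636]
contact_force: [-2.9, 0.4, 2.1]
opening: 0.0
```

Call:
play_rows --moves '[[[0,0,0],[0,2,0],0],[[0,0,0],[0,4,0],0],[[0,0,0],[0,4,0],0]]'

```text
clock: 20.0
eef_pos: [493.1, -209.8, 258.7]
tcp_rot: [3.14, 0.517, 1.636]
contact_force: [-3.1, 0.4, 3.1]
opening: -0.0
```

Call:
play_rows --moves '[[[0,0,0],[0,3,0],0],[[0,0,0],[0,5,0],0],[[0,0,0],[0,7,0],0],[[0,0,0],[0,7,0],0]]'

```text
clock: 20.4
eef_pos: [500.5, -209.3, 258.7]
tcp_rot: [3.14, 0.517, 1.636]
contact_force: [-3.4, 0.5, 2.2]
opening: 0.001
```

```bash
python3 -c "
from g import *
show()
f2=r.grab_frame('side');cv2.imwrite('pics/u_s.png',cv2.resize(f2['color'][100:220,230:350,::-1],(600,600),interpolation=cv2.INTER_CUBIC))
"
```

```text
t 20.4 disp [-33.8 -10.3 258.7] F [-3.4  0.5  2.2] open 0.0 q [-0.05  0.12  1.9  -0.58  1.12  0.14]
```

View pics/u_s.png

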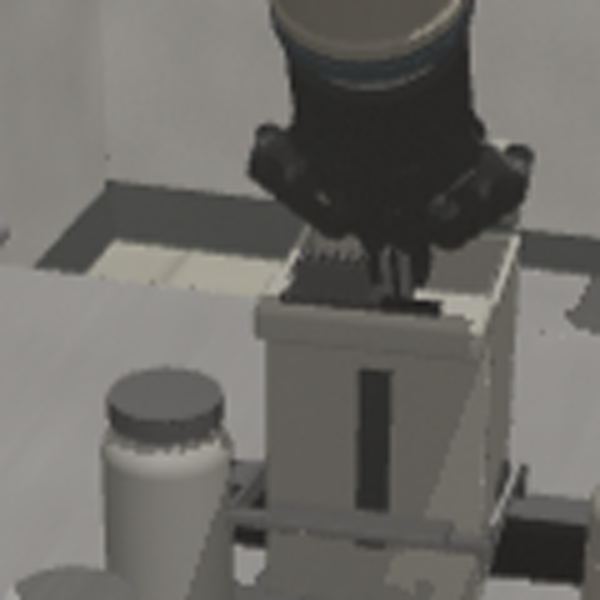

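Call:
play_rows --moves '[[[0,0,0],[0,1,0],0],[[0,0,0],[0,1,0],0],[[0,0,0],[0,1,0],0],[[0,0,0],[0,1,0],0],[[0,0,0],[0,1,0],0],[[0,0,0],[0,1,0],0],[[0,0,0],[0,1,0],0],[[0,0,0],[0,1,0],0],[[0,0,0],[0,1,0],0],[[0,0,0],[0,1,0],0]]'

```text
clock: 21.45
eef_pos: [501.3, -209.2, 258.7]
tcp_rot: [3.14, 0.517, 1.636]
contact_force: [-3.8, -0.1, 2.2]
opening: 0.002
```

```bash
python3 -c "
from g import *
show()
f2=r.grab_frame('top');cv2.imwrite('pics/v_t.png',cv2.resize(f2['color'][130:290,290:450,::-1],(600,600),interpolation=cv2.INTER_CUBIC))
"
```

```text
t 21.45 disp [-33.8  -9.5 258.7] F [-3.8 -0.1  2.2] open 0.0 q [-0.05  0.12  1.9  -0.58  1.12  0.14]
```

View pics/v_t.png

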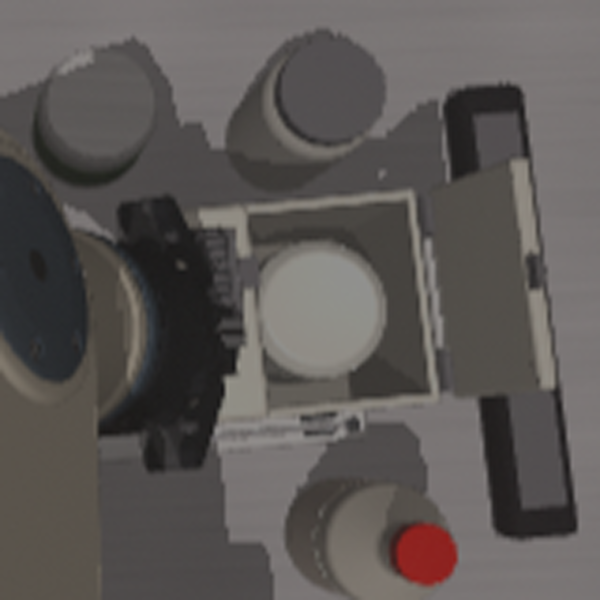

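The lid is fully open. Next I let the latch spring back, then withdraw along the tool axis.

Call:
play_rows --moves '[[[0,0,0],[0,-6,0],0],[[0,0,0],[0,-14,0],0],[[0,0,0],[0,-24,0],0],[[0,0,0],[0,-32,0],0],[[0,0,0],[0,-32,0],0],[[0,0,0],[0,-32,-40],0],[[0,0,0],[0,-32,-80],0],[[0,0,0],[0,-32,-130],0],[[0,0,0],[0,-32,-150],0],[[0,0,0],[0,-32,-150],0],[[0,0,0],[0,-32,-150],0]]'

```text
clock: 22.6
eef_pos: [464.4, -137.3, 388.6]
tcp_rot: [3.14, 0.517, 1.637]
contact_force: [-0.4, 0.8, 0.0]
opening: -0.001
```

```bash
python3 -c "
from g import *
show()
f2=r.grab_frame('side');cv2.imwrite('pics/x_s.png',f2['color'][:,:,::-1])
f2=r.grab_frame('top');cv2.imwrite('pics/x_t.png',f2['color'][:,:,::-1])
import pickle
f0=pickle.load(open('fs.pkl','rb'))['top']
for nm in ('refill','milk','tin','divider'):
  for d in r.silhouettes(f2,nm)[:1]: print(nm,d['conf'],d['location'])
"
```

```text
t 22.6 disp [-107.8  -42.1  388.6] F [-0.4  0.8  0. ] open -0.0 q [ 0.11 -0.04  1.78 -0.52  1.44  0.12]
refill 0.69 [373.4, 158.5]
milk 0.76 [386.5, 276.9]
tin 0.82 [315.8, 157.9]
divider 0.83 [428.6, 241.8]
```

View pics/x_s.png

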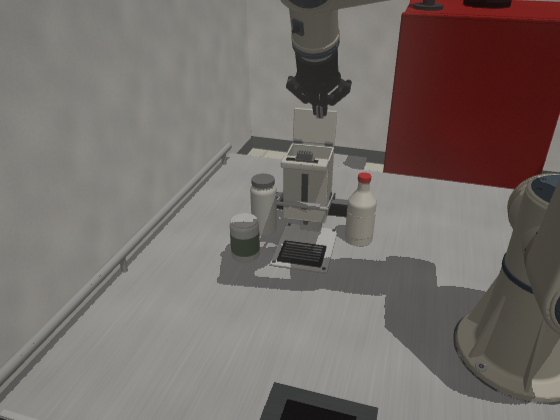

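View pics/x_t.png

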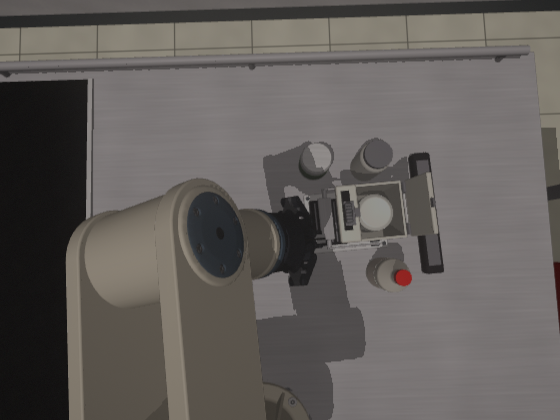

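The lid is fully open at about (316,125) in the side view. The latch tab is back in its rest place, the lever is up, the bystanders have not moved, and the tool is clear.

```bash
python3 -c "
from rig import r
print(r.sign_off())"
```

```text
the job is handed in; nothing more can be done
None
```

I pumped the lever through four full strokes, slid the latch aside so the lid opened, and handed the job in at about 23 s.

- **Pumping:** each stroke ended on the stop, with the tool stalling at the same height (TCP z about 115 mm) and 26–31 N on the tool. After each one I backed the tool clear until the force read zero. I saw the lever back up in pictures after the first and last strokes; after the second and third I went by the force reading and the wait alone.
- **Latch and lid:** I pushed the thumb latch about 17 mm with 3–4 N, and the lid sprang fully open. I then let the latch spring back and pulled the arm away.
- **Last checks:** the pictures show the lid open, the latch at rest and the lever up. The refill, milk and tin look unmoved, to within 3 pixels in the top view. The divider's detected centre shifted because the open lid now covers part of it; its ends are where they were. The tool force is about zero.

**Disagreement:** the fingertips turned out to be about 40 mm behind the reported TCP. My first descent therefore missed the paddle, passing in front of it without touching. I corrected the offset from the camera images, and the next contact with the paddle agreed with it.

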